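Load instrument baskets into a bench steriliser

ROBOT

A 6-joint arm with a two-finger parallel gripper is mounted at the origin on the work surface. World frame = base frame: x ahead of the robot, y to its left, z up, the work surface at z = 0. Lengths are in m, angles in rad, forces in N, time in s.
With the tool pointing down it reaches from about 0.15 to 0.775 m from the base axis. Payload 6.1 kg.
Tool frame: the origin (TCP) lies midway between the tips of the shut fingers; the grasp point (between the pads) lies 19 mm behind it; z points along the fingers, y is the line along which they close (so a half turn about z gives the same grasp; the last joint's range is limited). The gripper opens to 85 mm and grips with 20 to 120 N. Pads are 22 mm wide; open, the fingers measure 114 mm over their backs; the gripper's body (76 mm by 85 mm) begins 54 mm behind the grasp point. The pads swing forward as they close: fully open they stand 13 mm farther back than shut.
Start: joints at [1.235, 0.126, -0.04, 1.405, 0, 1.571], TCP at [0.173, 0.496, 0.231] pointing down, gripper open.
Joint ranges: [-2.72, 2.72], [-0.95, 1.95], [-1.27, 1.35], [-1.78, 2.02], [-1.46, 1.47], [-3.14, 3.14]. Speed limits (rad/s): [2.39, 2.39, 3.01, 3.14, 3.14, 3.14].

INTERFACE

Orientations are given as a rotation vector (axis times angle).
In Python, from plant import readout, vision, order gives the robot as it stands. The module is installed in compiled form; this text tells all that it offers.
- The arm moves only by the tool servo_tool, never from a script. Its arguments are lists of equal length, an entry for each row: "linear": the shift along the tool's x, y, z in mm, a list of three; "turn": the turn about the tool's z in rad. In form: {"linear": [[tx, ty, tz], ...], "turn": [turn, ...]}. A call has 1 to 20 rows; each row is the pose to reach, as a shift and turn from the pose commanded when the call began, along the tool's axes at that moment; what a row does not reach only later rows make up. A row lasts 1/8 s, in which the tool goes at most 62.5 mm and 10.7 degrees, less where a joint would pass 70% of its speed; a pose out of reach is approached as far as the arm can. A call with a gripper value outside its range is refused whole. "jaw" is the opening, from 0 (shut) to 1 (fully open), set as the call begins (left out, the last holds). The fingers move at their own pace and stop on an object; the grip force is fixed at half the most. Time passes only in rows, so rows that repeat a pose let the fingers close. It gives the time, the measured TCP pose, the force, the opening and the grip force at its end, in the units of the state.
- readout.state(): the state, without advancing time (a new reading comes with each control period).
- vision.camera(name): name is "scene" or "top" or "wrist"; returns the picture (420x560x3 uint8, blue, green, red); there is no depth.
- vision.camera_params(name): a dict with "fx", "fy", "cx", "cy" (pixels), "extrinsics" (4x4, takes a point from world to camera coordinates); the wrist camera has in their place "T_tool_cam" (4x4, takes a point from camera to tool coordinates, whose origin is the TCP and whose axes are the flange's). Camera axes: x right, y down, z forward; pixel columns grow to the right and rows downward; lengths in m; the calibration is good to about 2 mm. The wrist camera is an equidistant fisheye: a pixel r from the principal point sees the ray r / f radians off the axis. A picture is of the moment at which its call begins: read the wrist's pose just before it. camera_params takes no time and is no camera call.
- order.job_done(): hands the job in; it is judged then, once.
The state is a dict: "clock": time; "joint_pos": joint angles; "dq": joint speeds; "joint_torque": joint torques, N m; "eef_pos": TCP position; "ee_rot": TCP orientation; "force": force on the tool from outside, world axes, zero at the start; "wrist_torque": the same for the moment, N m; "gripper_width": opening from 0.0 (shut) to 1.0 (fully open); "grip_force": force on a finger pad.
Only numpy, scipy, OpenCV 4.12 (cv2) and the standard library are available. Lean on these libraries where they do the work, as an engineer would, in place of code of your own. Each camera call takes 0.05 s, during which the arm holds its last target. There are 200 camera calls.

TASK

Load the steriliser pot and close it up again. Turn its bayonet lid anticlockwise until the lugs come free, lift it off and lay it top side up on the sloped wire rest, its lower edge against the two toes; then hang every instrument basket inside the pot by its bent lip, hooked fully down over the rim. Last, set the lid back down on the pot and turn it clockwise until its lugs are fully under the tabs, and leave the tubs and the pack of tubes where they are.

Things in the scene. Friction and masses are not known exactly. Their poses are not given: they have to be found in the camera images.
- pot: round aluminium pot fixed to the bench, 125 mm high, wall 4 mm (inner radius 92, outer 96 mm). Origin: centre of its underside, z up. Outside, a seat ring (radius 121, top 81 mm up) carries the lid; above it three tabs (91 to 98 mm up) reach radius 113 mm. The slots between tabs, 56 degrees wide, are centred 0, 120 and 240 degrees from its x axis, each over a dark rib on the wall
- pot_lock1 (a point): point under the pot's tab 1, 58 degrees clockwise of the slot at 0 degrees, 112 mm from the axis, 86 mm up: where a lug lies when the lid is locked (any lug under any tab)
- pot_lock2 (a point): point under the pot's tab 2, 58 degrees clockwise of the slot at 120 degrees, 112 mm from the axis, 86 mm up: where a lug lies when the lid is locked (any lug under any tab)
- pot_lock3 (a point): point under the pot's tab 3, 58 degrees clockwise of the slot at 240 degrees, 112 mm from the axis, 86 mm up: where a lug lies when the lid is locked (any lug under any tab)
- lid: domed round aluminium lid, 239 mm across, 90 mm tall, 0.45 kg. Origin: centre of its lower skirt edge (81 mm above the pot's origin when on), z up out of its top. Inside radius 116 mm. Three lugs inside the lower skirt edge reach in to radius 106 mm, 28 degrees wide, at 0, 120 and 240 degrees from its x axis, a dark upright rib outside over each. It clears the hung baskets when on
- lid_handle (a point): middle of the lid's black handle bar (100 mm long along the lid's x, 16 mm wide, 14 mm high), 118 mm above the lid's origin, 28 mm above its top face; grip it here across its 16 mm width
- lid_lug (a point): the lug on the lid's x axis, 112 mm from its centre. At the start the lid's yaw is 0.8 to 1.15 rad clockwise (negative) of the pot's, lugs under the tabs. Turned anticlockwise seen from above it is free once within 0.19 rad of the pot's yaw (a stop ends the turn at +0.19); it then lifts straight up. Put on the same way; lugs are fully under from -0.75 rad on, a stop at -1.22
- rest: fixed sloped lid rest of bent 10 mm steel rod, 225 mm long, 130 mm wide. Origin: centre of its footprint on the bench, z up. Rails at its y = -60 and +60 mm rise towards its +x at 25 degrees, rail axis from 30 mm up at x = -115 mm to 130 mm up at x = +100 mm. At the low end, nearer the robot, each turns up square to the slope in a toe 28 mm tall
- rest_seat (a point): where the lid's origin lies when the lid is seated: midway between the rails, on the plane of their tops, 109 mm up the slope from the toes' axes. The lid's z axis then leans 25 degrees towards the rest's -x
- basket1: steel instrument basket 1 of up to four alike, 56 mm wide (its y), 44 mm deep (its x), walls 60 mm high, 0.16 kg. Origin: centre of its underside, z up. From its +x wall a strip 32 mm wide rises and bends out to +x and down into a hook: throat 14 mm wide (x = 22 to 36 mm), underside of the bend at z = 72 mm, lip (3 mm thick) down to z = 56 mm. None if absent
- basket1_hook (a point): middle of basket 1's hook throat, at the underside of the bend (29 mm from the origin along +x, 72 mm up); it lies on top of the rim when hung
- basket1_grip (a point): middle of basket 1's grip bar (along its y, 56 mm long, 10 mm wide, 12 mm high), 102 mm above its origin; grip it across the 10 mm
- basket2: steel instrument basket 2 of up to four alike, 56 mm wide (its y), 44 mm deep (its x), walls 60 mm high, 0.16 kg. Origin: centre of its underside, z up. From its +x wall a strip 32 mm wide rises and bends out to +x and down into a hook: throat 14 mm wide (x = 22 to 36 mm), underside of the bend at z = 72 mm, lip (3 mm thick) down to z = 56 mm. None if absent
- basket2_hook (a point): middle of basket 2's hook throat, at the underside of the bend (29 mm from the origin along +x, 72 mm up); it lies on top of the rim when hung
- basket2_grip (a point): middle of basket 2's grip bar (along its y, 56 mm long, 10 mm wide, 12 mm high), 102 mm above its origin; grip it across the 10 mm
- basket3: steel instrument basket 3 of up to four alike, 56 mm wide (its y), 44 mm deep (its x), walls 60 mm high, 0.16 kg. Origin: centre of its underside, z up. From its +x wall a strip 32 mm wide rises and bends out to +x and down into a hook: throat 14 mm wide (x = 22 to 36 mm), underside of the bend at z = 72 mm, lip (3 mm thick) down to z = 56 mm. None if absent
- basket3_hook (a point): middle of basket 3's hook throat, at the underside of the bend (29 mm from the origin along +x, 72 mm up); it lies on top of the rim when hung
- basket3_grip (a point): middle of basket 3's grip bar (along its y, 56 mm long, 10 mm wide, 12 mm high), 102 mm above its origin; grip it across the 10 mm
- basket4: steel instrument basket 4 of up to four alike, 56 mm wide (its y), 44 mm deep (its x), walls 60 mm high, 0.16 kg. Origin: centre of its underside, z up. From its +x wall a strip 32 mm wide rises and bends out to +x and down into a hook: throat 14 mm wide (x = 22 to 36 mm), underside of the bend at z = 72 mm, lip (3 mm thick) down to z = 56 mm. None if absent
- basket4_hook (a point): middle of basket 4's hook throat, at the underside of the bend (29 mm from the origin along +x, 72 mm up); it lies on top of the rim when hung
- basket4_grip (a point): middle of basket 4's grip bar (along its y, 56 mm long, 10 mm wide, 12 mm high), 102 mm above its origin; grip it across the 10 mm
- tub1: one small clear plastic sample tub with a white band, 80 mm wide, 55 mm high, standing on the bench; leave alone. Origin: centre of its underside
- tub2: another small clear plastic sample tub with a white band, 80 mm wide, 55 mm high, standing on the bench; leave alone. Origin: centre of its underside
- tubes: flat pack of two sample tubes with blue caps, 90 by 130 mm, 30 mm high; leave alone. Origin: centre of its underside
Things that resemble listed ones, but are neither listed nor needed, are in the scene too. Leave any orange or yellow look-alike of the basket4 alone.

How it is judged:
On the way, in this order (a step that is already met when the one before it is completed fails the run):
1. the lid, still down on the pot, has been turned until its lugs are in the slots (angle between the x axis of lid and the x axis of pot, either way round below 0.3 rad and z of lid in the frame of pot below 0.1 m), for 0.1 s.
2. the lid lies at rest on the sloped rest against its toes (distance between lid and rest_seat below 0.018 m and angle between lid's own z axis and vertical between 0.33 and 0.54 rad and linear speed of lid below 0.03 m/s), for 0.3 s.
3. every basket present hangs at rest inside the pot, hooked over its rim (horizontal distance between basket1_hook and pot between 0.083 and 0.1 m and horizontal distance between each of basket1, basket2, basket3, basket4 and pot below 0.078 m and z of basket1_hook in the frame of pot between 0.12 and 0.133 m and angle between each of basket1, basket2, basket3, basket4's own z axis and vertical below 0.25 rad and linear speed of each of basket1, basket2, basket3, basket4 below 0.03 m/s and horizontal distance between basket2_hook and pot between 0.083 and 0.1 m and z of basket2_hook in the frame of pot between 0.12 and 0.133 m and horizontal distance between basket3_hook and pot between 0.083 and 0.1 m and z of basket3_hook in the frame of pot between 0.12 and 0.133 m and horizontal distance between basket4_hook and pot between 0.083 and 0.1 m and z of basket4_hook in the frame of pot between 0.12 and 0.133 m), for 0.3 s.
At the end, for the whole second after the job is handed in: Lid down on its seat (within 4 mm) and turned clockwise, a lug within 29 mm of a locked point (43 to 73 degrees past the slot); every basket present hangs inside at rest, upright within 14 degrees, throat middle 83 to 100 mm from the axis, -5 to +8 mm from rim height (all of step 3 and horizontal distance between lid and pot below 0.006 m and z of lid in the frame of pot below 0.085 m and angle between lid's own z axis and vertical below 0.05 rad and (horizontal distance between lid_lug and pot_lock1 below 0.029 m or horizontal distance between lid_lug and pot_lock2 below 0.029 m or horizontal distance between lid_lug and pot_lock3 below 0.029 m) and linear speed of lid below 0.03 m/s); the robot touches nothing.
It fails at once if a tub or the pack of tubes is shoved more than 30 mm (distance of any of tub1, tub2, tubes from where it was at the start of the episode above 0.03 m).
Of basket1, basket2, basket3, basket4 only 2 to 4 are there at a start; the rules pass over those that are not, and their reading is None.
At some moment in a run one of basket1, basket2, basket3, basket4 may be knocked a few centimetres aside while the robot is not near it.
It also fails if it takes over 210 s, if anything falls off the work surface, if the arm or the gripper's body presses on something with over 40 N, if the wrist force passes 120 N, or if a joint passes its speed limit or range.

## Working session

There is one attempt and no reset: what is moved stays moved. The work goes in short steps, Python scripts to look and compute and a tool call to move; the robot and the scene stay as the last step left them, time stands still between calls to the robot, and variables do not carry over. Pictures are saved under pics/ and viewed, at most 14 in all, crops included, and the job is handed in when it is done.

Besides the shell and the picture viewer there is one more tool, called after "Call:" as name(argument=value, ...), one argument or row to a line, values as JSON. servo_tool: Moves the arm, as the interface text tells. Its arguments: {"type":"object","properties":{"linear":{"type":"array"},"turn":{"type":"array"},"jaw":{"type":"number"}},"required":["linear","turn"]}

```bash
ls; mkdir -p pics
python3 - <<'E'
from plant import readout, vision
import cv2,numpy as np
np.set_printoptions(precision=4,suppress=True)
print(readout.state())
for n in ["scene","top","wrist"]:
    im=vision.camera(n); cv2.imwrite(f"pics/{n}0.png",im)
    p=vision.camera_params(n); print(n,p)
a=cv2.imread("pics/scene0.png")
E
```

```text
pics
{'clock': 0.0, 'joint_pos': array([ 1.235 ,  0.1264, -0.0406,  1.4054,  0.    ,  1.5708]), 'dq': array([-0.0015,  0.0012, -0.0019,  0.0005, -0.    ,  0.0004]), 'joint_torque': array([  0.0022, -43.5916,  35.2924,   0.0172,   0.0004,   0.    ]), 'eef_pos': array([0.1729, 0.4953, 0.2305]), 'ee_rot': array([-0.525 , -3.0971,  0.0026]), 'force': array([ 0.4504, -0.6013,  0.427 ]), 'wrist_torque': array([ 0.0133, -0.0152, -0.0109]), 'grip_force': 0.0, 'gripper_width': 0.9986596044419954}
scene {'fx': 482.86374498129294, 'fy': 482.86374498129294, 'cx': 280.31746277619703, 'cy': 209.06829219918208, 'extrinsics': array([[-0.4857,  0.874 , -0.013 ,  0.3128],
       [ 0.6641,  0.3593, -0.6556, -0.245 ],
       [-0.5684, -0.327 , -0.755 ,  1.6101],
       [ 0.    ,  0.    ,  0.    ,  1.    ]])}
top {'fx': 405.54676060688143, 'fy': 405.54676060688143, 'cx': 281.0949344557952, 'cy': 206.8371911566588, 'extrinsics': array([[ 0.0161, -0.9999,  0.0042, -0.0485],
       [-0.9773, -0.0166, -0.2111,  0.5826],
       [ 0.2111, -0.0007, -0.9775,  1.0847],
       [ 0.    ,  0.    ,  0.    ,  1.    ]])}
wrist {'fx': 325.19226210127806, 'fy': 325.19226210127806, 'cx': 277.16566003071284, 'cy': 203.67391380850452, 'T_tool_cam': array([[-0.0004, -0.9628, -0.2701,  0.0675],
       [ 1.    , -0.0004,  0.0001, -0.0016],
       [-0.0002, -0.2701,  0.9628, -0.1429],
       [ 0.    ,  0.    ,  0.    ,  1.    ]])}
```

View pics/top0.png

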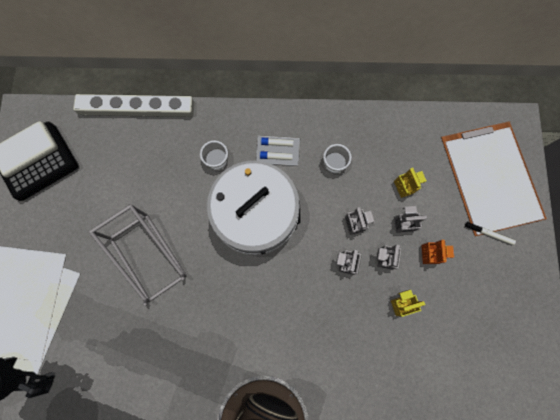

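View pics/scene0.png

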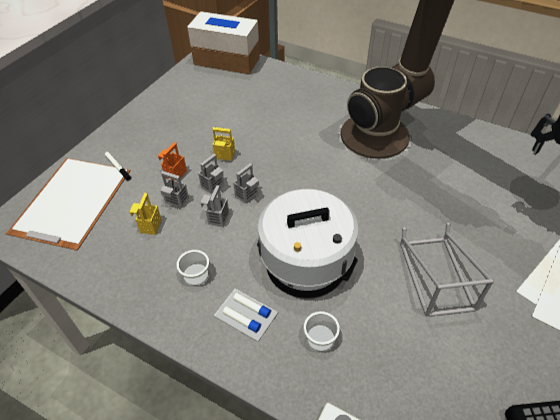

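```bash
cat > h.py <<'E'
import numpy as np, cv2
from plant import readout, vision
from scipy.spatial.transform import Rotation as R
np.set_printoptions(precision=4,suppress=True)
def ray(name,px,st=None):
    p=vision.camera_params(name); px=np.atleast_2d(np.asarray(px,float))
    a=(px-[p['cx'],p['cy']])/[p['fx'],p['fy']]
    if name=='wrist':
        st=st or readout.state(); r=np.linalg.norm(a,axis=1,keepdims=True)+1e-12
        d=np.hstack([np.sin(r)*a/r,np.cos(r)]); T=np.eye(4)
        T[:3,:3]=R.from_rotvec(st['ee_rot']).as_matrix(); T[:3,3]=st['eef_pos']; T=T@p['T_tool_cam']
    else:
        d=np.hstack([a,np.ones((len(a),1))]); T=np.linalg.inv(p['extrinsics'])
    return T[:3,3], d@T[:3,:3].T
def plane(name,px,z,st=None):
    o,d=ray(name,px,st); return o+d*((z-o[2])/d[:,2])[:,None]
def proj(name,P,st=None):
    p=vision.camera_params(name); P=np.atleast_2d(P)
    if name=='wrist':
        st=st or readout.state(); T=np.eye(4)
        T[:3,:3]=R.from_rotvec(st['ee_rot']).as_matrix(); T[:3,3]=st['eef_pos']; T=np.linalg.inv(T@p['T_tool_cam'])
    else: T=p['extrinsics']
    c=P@T[:3,:3].T+T[:3,3]
    if name=='wrist':
        n=np.linalg.norm(c[:,:2],axis=1,keepdims=True); a=c[:,:2]/n*np.arctan2(n,c[:,2:])
    else: a=c[:,:2]/c[:,2:]
    return a*[p['fx'],p['fy']]+[p['cx'],p['cy']]
def tool(P,st=None):
    "world point(s) minus TCP, in tool axes, mm"
    st=st or readout.state(); return (np.atleast_2d(P)-st['eef_pos'])@R.from_rotvec(st['ee_rot']).as_matrix()*1000
def yaw(st=None):
    st=st or readout.state(); m=R.from_rotvec(st['ee_rot']).as_matrix(); return np.arctan2(m[1,0],m[0,0])
def snap(name,fn):
    st=readout.state(); im=vision.camera(name); cv2.imwrite('pics/'+fn,im); return st,im
E
python3 - <<'E'
from h import *
a=cv2.imread('pics/top0.png');
A=cv2.resize(a[195:285,325:435],None,fx=5,fy=5,interpolation=cv2.INTER_CUBIC)
B=cv2.resize(a[155:260,200:310],None,fx=4.28,fy=4.28,interpolation=cv2.INTER_CUBIC)
A=cv2.resize(A,(450,368));B=cv2.resize(B,(350,334))
b=cv2.imread('pics/scene0.png')
C=cv2.resize(b[145:230,155:265],(450,348),interpolation=cv2.INTER_CUBIC)
c2=np.zeros((600,800,3),np.uint8)
A=cv2.resize(A,(400,327));c2[:327,:400]=A
C=cv2.resize(b[145:230,155:265],(400,309),interpolation=cv2.INTER_CUBIC)[:273]
c2[327:600,:400]=C
c2[:334,400:750]=B
D=cv2.resize(b[185:300,250:365],(266,266),interpolation=cv2.INTER_CUBIC); c2[334:600,400:666]=D
cv2.imwrite('pics/z1.png',c2)
# handle black
g=cv2.cvtColor(a,cv2.COLOR_BGR2GRAY)
m=np.zeros_like(g);m[180:225,230:276]=(g[180:225,230:276]<60)
n,l,s,c=cv2.connectedComponentsWithStats(m);i=1+np.argmax(s[1:,4]);
r=cv2.minAreaRect(np.argwhere(l==i)[:,::-1].astype(np.float32));print(r,c[i])
box=cv2.boxPoints(r);print(plane('top',np.vstack([box,[c[i]]]),0.081+0.118+0.005))
E
```

```text
((251.94239807128906, 201.8454132080078), (7.584239482879639, 39.58464813232422), 49.57392501831055) [251.6142 201.4449]
[[ 0.5383  0.076   0.204 ]
 [ 0.605   0.0034  0.204 ]
 [ 0.5903 -0.0092  0.204 ]
 [ 0.5241  0.0633  0.204 ]
 [ 0.5652  0.0344  0.204 ]]
```

View pics/z1.png

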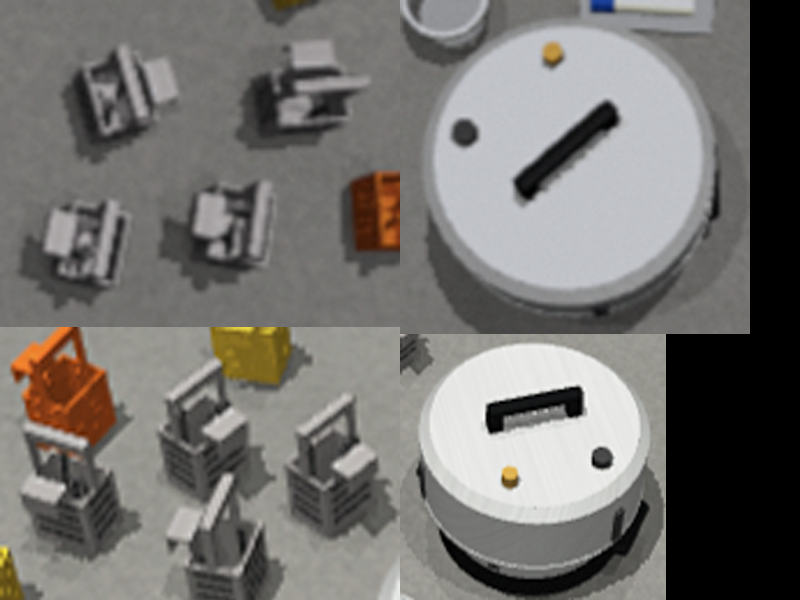

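View pics/wrist0.png

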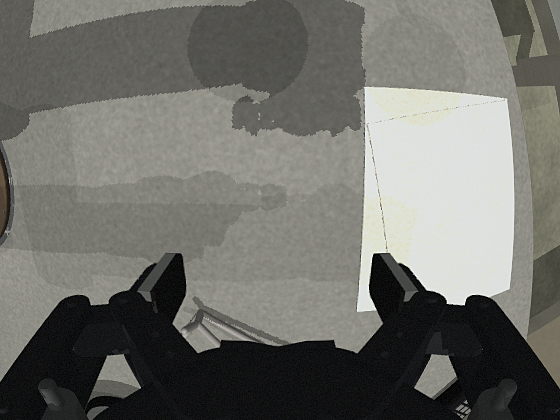

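Run:
```python
from h import *
print(tool([0.565,0.034,0.37]),np.degrees(yaw()))
a=cv2.imread('pics/top0.png')
# rest corners rough: low end pair rail tops/toes, high end
print(plane('top',[[93,232],[133,207]],0.135),plane('top',[[148,300],[184,276]],0.035))
```

```text
[[-522.2463 -306.5894 -138.928 ]] 160.7614691280602
[[0.4923 0.45   0.135 ]
 [0.5606 0.3521 0.135 ]] [[0.3203 0.3237 0.035 ]
 [0.3872 0.2289 0.035 ]]
```

Call:
servo_tool(
  linear=[
    [0,0,-60],
    [0,0,-120],
    [-522,-307,-139],
    [-522,-307,-139],
    [-522,-307,-139],
    [-522,-307,-139],
    [-522,-307,-139],
    [-522,-307,-139],
    [-522,-307,-139],
    [-522,-307,-139],
    [-522,-307,-139],
    [-522,-307,-139],
    [-522,-307,-139],
    [-522,-307,-139],
    [-522,-307,-139],
  ],
  turn=[0,0,0.1,0.2,0.3,0.4,0.494,0.494,0.494,0.494,0.494,0.494,0.494,0.494,0.494],
  jaw=1,
)

```text
clock: 2.02
eef_pos: [0.564, 0.0347, 0.3707]
ee_rot: [1.264, 2.876, 0.0]
force: [-0.2, -0.7, -0.0]
gripper_width: 0.997
grip_force: 0.0
```

Run:
```python
from h import *
st,im=snap('wrist','w1.png'); print(st['eef_pos'],np.degrees(yaw(st)))
P=np.array([[0.565,0.034,0.206]]);print(proj('wrist',P,st))
g=cv2.cvtColor(im,cv2.COLOR_BGR2GRAY)
u,v=proj('wrist',P,st)[0]
m=(g<60).astype(np.uint8); n,l,s,c=cv2.connectedComponentsWithStats(m)
for i in range(1,n):
    if s[i,4]>300:
        r=cv2.minAreaRect(np.argwhere(l==i)[:,::-1].astype(np.float32)); print(s[i],r)
```

```text
[0.564  0.0347 0.3707] 132.53589994711598
[[278.2956 185.579 ]]
[  0   0  39  27 519] ((19.0, 13.0), (26.0, 38.0), 90.0)
[ 13   0  53  26 632] ((41.34788131713867, 12.508806228637695), (19.55225372314453, 53.45036697387695), 64.88516235351562)
[521   0  39  39 884] ((540.0, 19.0), (38.0, 38.0), 90.0)
[ 271  136   16  100 1545] ((278.5, 185.5), (99.0, 15.0), 90.0)
[    0   252   560   168 52293] ((279.5, 335.5), (167.0, 559.0), 90.0)
```

View pics/w1.png

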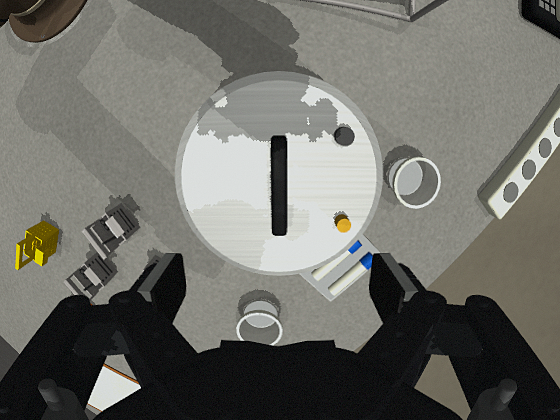

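Call:
servo_tool(
  linear=[
    [0,0,-50],
    [0,0,60],
    [0,0,110],
    [0,0,150],
    [0,0,170],
    [0,0,180],
    [0,0,188],
    [0,0,188],
    [0,0,188],
  ],
  turn=[0,0,0,0,0,0,0,0,0],
)

```text
clock: 3.2
eef_pos: [0.5654, 0.0339, 0.1837]
ee_rot: [1.265, 2.873, 0.002]
force: [-0.6, 0.1, 0.0]
gripper_width: 0.997
grip_force: 0.0
```

Call:
servo_tool(
  linear=[
    [0,0,0],
    [0,0,0],
    [0,0,0],
    [0,0,0],
    [0,0,0],
    [0,0,0],
    [0,0,0],
    [0,0,0],
  ],
  turn=[0,0,0,0,0,0,0,0],
  jaw=0,
)

```text
clock: 4.2
eef_pos: [0.5649, 0.0339, 0.1826]
ee_rot: [1.266, 2.875, 0.001]
force: [1.5, 1.0, 3.3]
gripper_width: 0.176
grip_force: 59.6
```

Gripped. Turn anticlockwise ~1 rad slowly.

Call:
servo_tool(
  linear=[
    [0,0,0],
    [0,0,0],
    [0,0,0],
    [0,0,0],
    [0,0,0],
    [0,0,0],
    [0,0,0],
    [0,0,0],
    [0,0,0],
    [0,0,0],
    [0,0,0],
    [0,0,0],
    [0,0,0],
  ],
  turn=[-0.1,-0.2,-0.3,-0.4,-0.5,-0.6,-0.7,-0.8,-0.87,-0.92,-0.96,-0.96,-0.96],
)

```text
clock: 5.82
eef_pos: [0.5647, 0.0335, 0.1826]
ee_rot: [-0.202, 3.135, -0.001]
force: [-0.6, 0.1, 4.7]
gripper_width: 0.174
grip_force: 60.0
```

Run:
```python
from h import *
st=readout.state();print(st['force'],st['wrist_torque'],np.degrees(yaw(st)))
```

```text
[-0.6345  0.0793  4.7492] [-0.144   0.0344 -0.3149] -172.60963488630588
```

Call:
servo_tool(
  linear=[
    [0,0,0],
    [0,0,0],
    [0,0,0],
    [0,0,0],
  ],
  turn=[-0.02,-0.04,-0.06,-0.06],
)

```text
clock: 6.32
eef_pos: [0.5648, 0.0336, 0.1826]
ee_rot: [-0.296, 3.127, -0.0]
force: [-0.5, -0.0, 5.4]
gripper_width: 0.175
grip_force: 60.0
```

Run:
```python
from h import *
st=readout.state();print(st['force'],st['wrist_torque'],np.degrees(yaw(st)),st['joint_pos'])
```

```text
[-0.4667 -0.0328  5.3943] [-0.004   0.0111 -0.515 ] -169.18119160110402 [ 0.0596  0.2062 -0.0502  1.314  -0.0002 -0.1292]
```

Call:
servo_tool(
  linear=[
    [0,0,-3],
    [0,0,-6],
    [0,0,-9],
    [0,0,-12],
    [0,0,-12],
  ],
  turn=[0,0,0,0,0],
)

```text
clock: 6.95
eef_pos: [0.5648, 0.0338, 0.1945]
ee_rot: [-0.298, 3.127, -0.0]
force: [-0.2, 0.3, -5.0]
gripper_width: 0.172
grip_force: 58.8
```

Call:
servo_tool(
  linear=[
    [0,0,-20],
    [0,0,-50],
    [0,0,-100],
    [0,0,-160],
    [0,0,-160],
  ],
  turn=[0,0,0,0,0],
)

```text
clock: 7.58
eef_pos: [0.5661, 0.0339, 0.3596]
ee_rot: [-0.297, 3.118, -0.001]
force: [0.5, 0.0, -6.0]
gripper_width: 0.176
grip_force: 59.2
```

Run:
```python
from h import *
a=cv2.imread('pics/top0.png');b=cv2.imread('pics/scene0.png')
c=np.zeros((600,800,3),np.uint8)
c[:600,:500]=cv2.resize(a[200:308,88:188],(500,540),interpolation=cv2.INTER_CUBIC)[:600] if 0 else cv2.resize(a[200:320,88:188],(500,600),interpolation=cv2.INTER_CUBIC)
c[:300,500:]=cv2.resize(b[215:315,395:495],(300,300),interpolation=cv2.INTER_CUBIC)
cv2.imwrite('pics/z2.png',c)
```

```text
(no output)
```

View pics/z2.png

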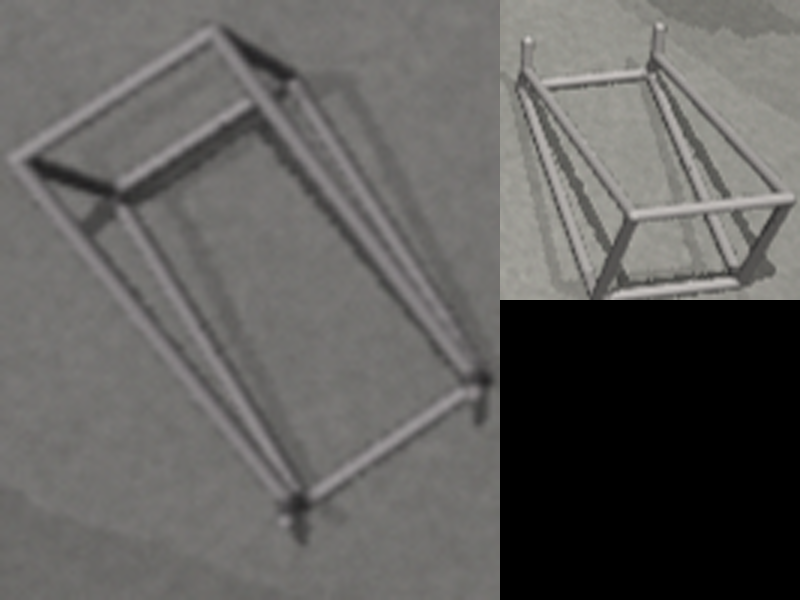

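Run:
```python
from h import *
def tri(a,b):
    o1,d1=ray('top',a);o2,d2=ray('scene',b);d1=d1[0]/np.linalg.norm(d1);d2=d2[0]/np.linalg.norm(d2)
    A=np.stack([d1,-d2],1);t=np.linalg.lstsq(A,o2-o1,rcond=None)[0];p=o1+t[0]*d1;q=o2+t[1]*d2
    return (p+q)/2,np.linalg.norm(p-q)
print('high L',tri([91.4,232],[491.7,281.7]),'high R',tri([130.6,206.6],[439,286]))
print('low L',tri([147.4,300],[446.7,236.7]),'low R',tri([183.6,276],[403,241]))
hl=plane('top',[[91.4,232],[130.6,206.6]],.130); hs=plane('scene',[[491.7,281.7],[439,286]],.130)
ll=plane('top',[[147.4,300],[183.6,276]],.035); ls=plane('scene',[[446.7,236.7],[403,241]],.030)
print(hl,hs,ll,ls,sep='\n')
H=(hl+hs)/2;L=(ll+ls)/2
h=H.mean(0)[:2];l=L.mean(0)[:2];d=h-l;print(np.linalg.norm(d),np.degrees(np.arctan2(d[1],d[0])))
for w in (H,L): e=w[0]-w[1];print(np.linalg.norm(e[:2]),np.degrees(np.arctan2(e[1],e[0]))-90)
```

```text
high L (array([0.4928, 0.4587, 0.1283]), np.float64(0.002674016711355888)) high R (array([0.5621, 0.3598, 0.1321]), np.float64(0.00022104909373882515))
low L (array([0.3194, 0.3326, 0.0179]), np.float64(0.0036924748314588994)) low R (array([0.3876, 0.235 , 0.0166]), np.float64(0.0013368909997089745))
[[0.4929 0.4565 0.13  ]
 [0.5626 0.3605 0.13  ]]
[[0.4934 0.4597 0.13  ]
 [0.5605 0.3599 0.13  ]]
[[0.3203 0.3253 0.035 ]
 [0.3871 0.23   0.035 ]]
[[0.3289 0.3343 0.03  ]
 [0.3981 0.2369 0.03  ]]
0.2114963338716331 37.070508042871076
0.11942273140632817 34.9451420877777
0.11796186918170519 35.22991673887657
```

Run:
```python
from h import *
O=np.array([.448,.350]);a=np.radians(35.5);u=np.array([np.cos(a),np.sin(a)])
def W(x,z): return np.r_[O+u*x/1000,z/1000-.0164]
E_=np.array([75.3+3.6,124.3+1.7])
print(tool(W(-24,290)), np.degrees(yaw()))
for t in range(0,26,5):
    t=np.radians(t);x=E_[0]-103.3*np.cos(t)-118*np.sin(t);z=E_[1]-103.3*np.sin(t)+118*np.cos(t)
    print(x,z,W(x,z))
```

```text
[[ 78.8444 322.863   84.8915]] -169.09995095778197
-24.400000000000006 244.0 [0.4281 0.3358 0.2276]
-34.291289957100986 234.54778614899288 [0.4201 0.3301 0.2181]
-43.32112585085887 224.26945810244666 [0.4127 0.3248 0.2079]
-51.42078517775821 213.24324014301965 [0.4061 0.3201 0.1968]
-58.528624639613255 201.55304844719564 [0.4004 0.316  0.1852]
-64.59054928628848 189.28785243251042 [0.3954 0.3125 0.1729]
```

Call:
servo_tool(
  linear=[
    [20,80,20],
    [30,130,30],
    [40,180,40],
    [60,240,50],
    [70,300,60],
    [79,323,70],
    [79,323,75],
    [79,323,80],
    [79,323,85],
    [79,323,85],
  ],
  turn=[-0.06,-0.12,-0.18,-0.24,-0.3,-0.36,-0.431,-0.431,-0.431,-0.431],
)

```text
clock: 8.82
eef_pos: [0.4261, 0.3354, 0.2686]
ee_rot: [0.957, -2.991, 0.001]
force: [0.6, -0.6, -5.4]
gripper_width: 0.172
grip_force: 59.7
```

Run:
```python
from h import *
st,im=snap('scene','s2.png');st2,im2=snap('top','t2.png');print(st['eef_pos'],np.degrees(yaw(st)),st['force'])
c=np.zeros((480,800,3),np.uint8)
c[:480,:400]=cv2.resize(im[130:310,370:520],(400,480)); c[:480,400:]=cv2.resize(im2[170:350,60:210],(400,480));cv2.imwrite('pics/z3.png',c)
```

```text
[0.4261 0.3354 0.2686] -144.49872066795757 [ 0.5747 -0.6482 -5.4064]
```

View pics/z3.png

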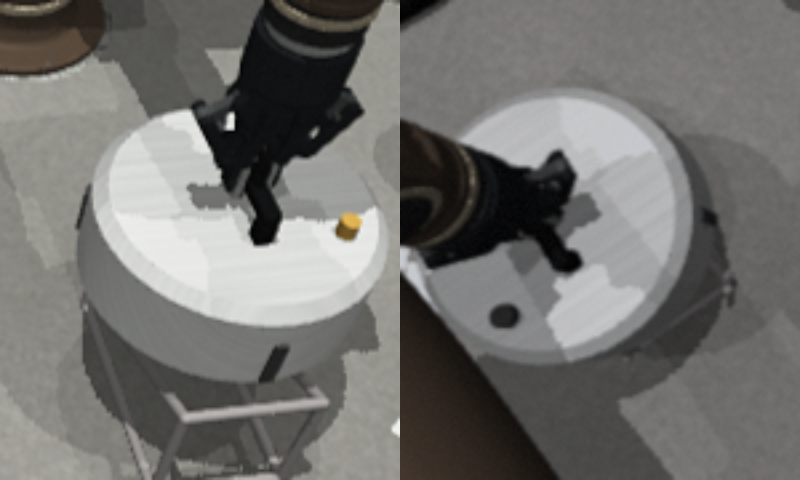

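Call:
servo_tool(
  linear=[
    [0,0,15],
    [0,0,28],
    [0,0,35],
    [0,0,41],
    [5,0,46],
    [10,0,50],
    [10,0,50],
  ],
  turn=[0,0,0,0,0,0,0],
)

```text
clock: 9.8
eef_pos: [0.4176, 0.33, 0.2193]
ee_rot: [-0.96, 2.991, 0.0]
force: [-1.2, -0.1, -5.8]
gripper_width: 0.17
grip_force: 60.4
```

Call:
servo_tool(
  linear=[
    [3,0,4],
    [6,0,7],
    [9,0,11],
    [9,0,11],
  ],
  turn=[0,0,0,0],
)

```text
clock: 10.3
eef_pos: [0.4104, 0.3248, 0.2084]
ee_rot: [-0.96, 2.991, -0.0]
force: [-1.2, -1.6, 1.7]
gripper_width: 0.172
grip_force: 61.5
```

Run:
```python
from h import *
st,im=snap('scene','s3.png');st2,im2=snap('top','t3.png');print(st['eef_pos'],st['force'],st['wrist_torque'])
c=np.zeros((480,800,3),np.uint8)
c[:480,:400]=cv2.resize(im[150:330,370:520],(400,480)); c[:480,400:]=cv2.resize(im2[170:350,60:210],(400,480));cv2.imwrite('pics/z4.png',c)
```

```text
[0.4104 0.3248 0.2084] [-1.2067 -1.558   1.7448] [ 0.0314 -0.162  -0.0207]
```

View pics/z4.png

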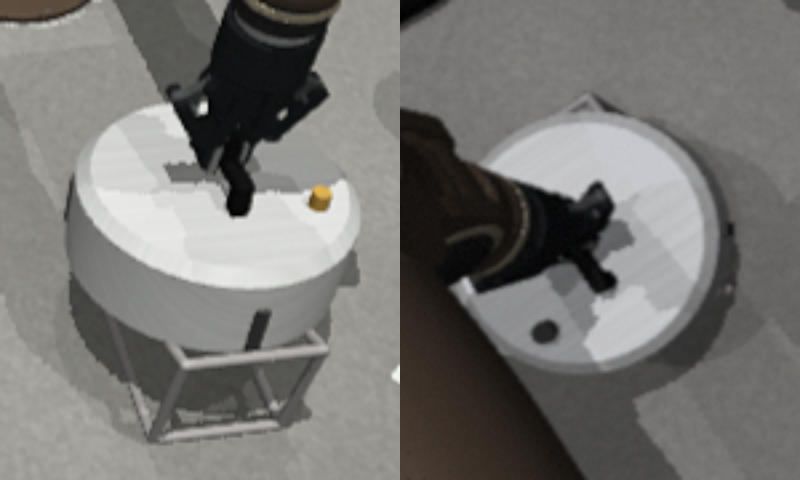

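Call:
servo_tool(
  linear=[
    [3,0,4],
    [6,0,8],
    [8,0,11],
    [8,0,11],
  ],
  turn=[0,0,0,0],
)

```text
clock: 10.9
eef_pos: [0.4033, 0.3197, 0.1969]
ee_rot: [0.96, -2.99, 0.001]
force: [-4.6, -4.3, 3.1]
gripper_width: 0.172
grip_force: 62.4
```

Call:
servo_tool(
  linear=[
    [3,0,4],
    [5,0,8],
    [7,0,12],
    [7,0,12],
  ],
  turn=[0,0,0,0],
)

```text
clock: 11.4
eef_pos: [0.3969, 0.3151, 0.1844]
ee_rot: [0.959, -2.988, 0.002]
force: [-4.8, -5.2, 3.9]
gripper_width: 0.17
grip_force: 63.3
```

Call:
servo_tool(
  linear=[
    [2,0,4],
    [4,0,8],
    [6,0,12],
    [6,0,12],
  ],
  turn=[0,0,0,0],
)

```text
clock: 11.9
eef_pos: [0.3918, 0.3115, 0.1721]
ee_rot: [0.959, -2.988, 0.002]
force: [-5.8, -4.3, 2.4]
gripper_width: 0.17
grip_force: 64.4
```

Run:
```python
from h import *
st,im=snap('scene','s4.png');st2,im2=snap('top','t4.png');print(st['eef_pos'],st['force'],st['wrist_torque'])
c=np.zeros((480,800,3),np.uint8)
c[:480,:400]=cv2.resize(im[150:330,370:520],(400,480)); c[:480,400:]=cv2.resize(im2[170:350,60:210],(400,480));cv2.imwrite('pics/z5.png',c)
```

```text
[0.3918 0.3115 0.1721] [-5.8457 -4.2613  2.4354] [-0.6327  0.834  -0.0098]
```

View pics/z5.png

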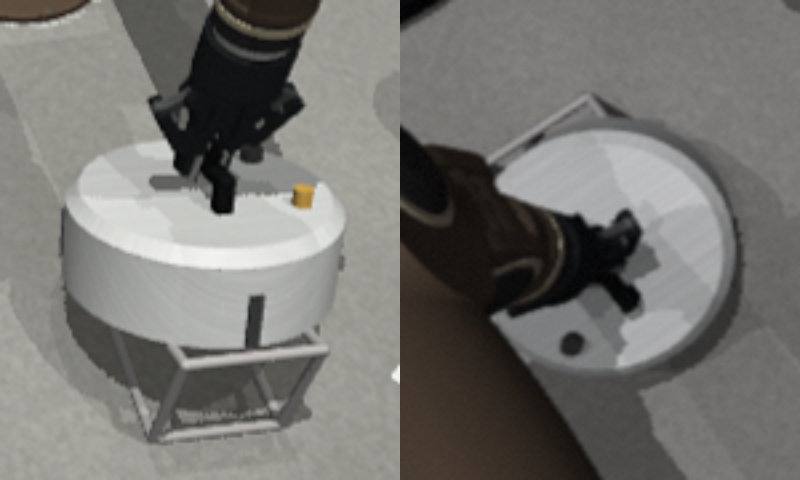

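```bash
cat >> h.py <<'E'
O=np.array([.448,.350]);_a=np.radians(35.5);U=np.array([np.cos(_a),np.sin(_a)]);V=np.array([-U[1],U[0]])
def rib(im,box):
    x0,x1,y0,y1=box;g=cv2.cvtColor(im,cv2.COLOR_BGR2GRAY);m=np.zeros_like(g);m[y0:y1,x0:x1]=g[y0:y1,x0:x1]<70
    n,l,s,c=cv2.connectedComponentsWithStats(m);i=1+np.argmax(s[1:,4]);q=np.argwhere(l==i)[:,::-1]
    t=q[q[:,1]==q[:,1].min()].mean(0);b=q[q[:,1]==q[:,1].max()].mean(0)
    P=[]
    for p in (t,b):
        o,d=ray('scene',p);d=d[0];k=(-(o[:2]-O)@V)/(d[:2]@V);w=o+k*d;P.append([(w[:2]-O)@U*1000,w[2]*1000])
    P=np.array(P);e=P[0]-P[1];print(s[i],t,b,P,'tilt',np.degrees(np.arctan2(-e[0],e[1])),np.linalg.norm(e))
E
python3 - <<'E'
from h import *
rib(cv2.imread('pics/s2.png'),(460,490,250,290))
rib(cv2.imread('pics/s4.png'),(455,475,255,283))
E
```

```text
[467 260  11  14  81] [475. 260.] [468.5 273. ] [[ 95.2829 217.6325]
 [ 95.4968 168.7998]] tilt 0.25091968894025624 48.833166540039535
[462 261   7  20  96] [467. 261.] [464.8 280. ] [[ 74.5752 184.4321]
 [ 95.0556 140.1383]] tilt 24.81474601027242 48.79943887785938
```

Call:
servo_tool(
  linear=[
    [0,0,0],
    [0,0,0],
    [0,0,0],
    [0,0,0],
    [0,0,0],
  ],
  turn=[0,0,0,0,0],
  jaw=0.8,
)

```text
clock: 12.62
eef_pos: [0.3936, 0.3128, 0.1733]
ee_rot: [-0.96, 2.991, 0.0]
force: [0.1, -0.2, -0.7]
gripper_width: 0.798
grip_force: 0.0
```

Call:
servo_tool(
  linear=[
    [0,0,-10],
    [0,0,-30],
    [0,0,-70],
    [0,0,-130],
    [0,0,-190],
    [0,0,-210],
    [0,0,-210],
  ],
  turn=[0,0,0,0,0,0,0],
)

```text
clock: 13.5
eef_pos: [0.394, 0.3131, 0.3854]
ee_rot: [-0.959, 2.988, 0.002]
force: [0.6, -0.6, -0.3]
gripper_width: 0.801
grip_force: 0.0
```

Run:
```python
from h import *
st,im=snap('scene','s5.png');st2,im2=snap('wrist','w5.png');print(st2['eef_pos'],np.degrees(yaw(st2)))
rib(im,(455,475,255,283))
c=np.zeros((420,800,3),np.uint8)
c[:,:400]=cv2.resize(im[150:330,370:520],(400,420)); c[:,400:]=im2[:,80:480];cv2.imwrite('pics/z6.png',c)
```

```text
[0.3938 0.3129 0.3837] -144.4073200812471
[461 261   9  20 100] [465. 261.] [465.8571 280.    ] [[ 68.7999 176.1927]
 [ 98.0186 144.7357]] tilt 42.887337160669276 42.93339689280727
```

View pics/z6.png

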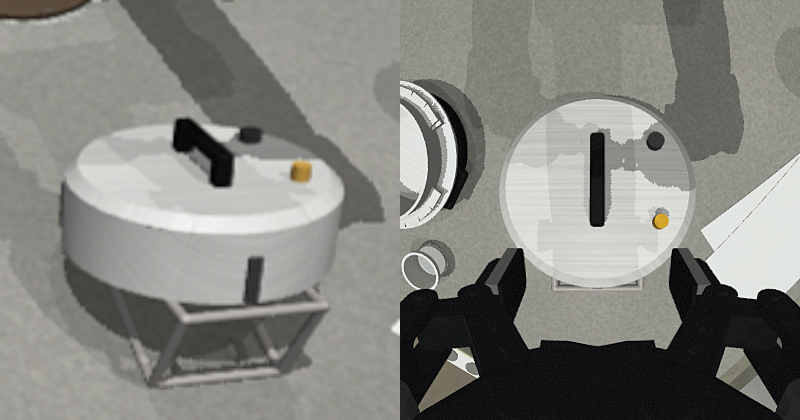

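Run:
```python
from h import *
import pickle
st=readout.state()
h=plane('wrist',[[277,132],[277,227]],.19,st);m=h.mean(0);print('handle',(h[:,:2]-O)@U*1000,(h[:,:2]-O)@V*1000)
c=plane('wrist',[[277,288]],.135,st);print('crossbar x',(c[0,:2]-O)@U*1000,(c[0,:2]-O)@V*1000)
b=plane('top',[[361.3,217.8],[413,219.2],[354.4,261],[397,256]],.108);print(b)
w=b.mean(0);print(tool([w[0],w[1],.40]),np.degrees(yaw()),st['joint_pos'])
```

```text
handle [-117.3746  -14.5587] [-0.595  -0.4776]
crossbar x 94.986746993246 -0.3981688099301342
[[ 0.5469 -0.2559  0.108 ]
 [ 0.5454 -0.3954  0.108 ]
 [ 0.4306 -0.2347  0.108 ]
 [ 0.4456 -0.3478  0.108 ]]
[[ 281.3783 -562.5269  -17.2053]] -144.40724182582326 [0.6716 0.1361 0.3093 1.7446 0.     0.0504]
```

Call:
servo_tool(
  linear=[
    [281,-562,-17],
    [281,-562,-17],
    [281,-562,-17],
    [281,-562,-17],
    [281,-562,-17],
    [281,-562,-17],
    [281,-562,-17],
    [281,-562,-17],
    [281,-562,-17],
    [281,-562,-17],
    [281,-562,-17],
    [281,-562,-17],
    [281,-562,-17],
    [281,-562,-17],
  ],
  turn=[0,0,0.1,0.2,0.3,0.4,0.5,0.62,0.62,0.62,0.62,0.62,0.62,0.62],
  jaw=0.5,
)

```text
clock: 15.35
eef_pos: [0.492, -0.3064, 0.4011]
ee_rot: [-0.005, 3.141, -0.001]
force: [0.5, -0.4, -0.0]
gripper_width: 0.498
grip_force: 0.0
```

Run:
```python
from h import *
import json
st,im=snap('wrist','w6.png');print(st['eef_pos'],np.degrees(yaw(st)))
json.dump({k:list(map(float,st[k])) for k in('eef_pos','ee_rot')},open('w6.json','w'))
cv2.imwrite('pics/z7.png',cv2.resize(im[40:300,80:480],(800,520),interpolation=cv2.INTER_CUBIC))
```

```text
[ 0.492  -0.3064  0.4011] -179.8298882571474
```

View pics/z7.png

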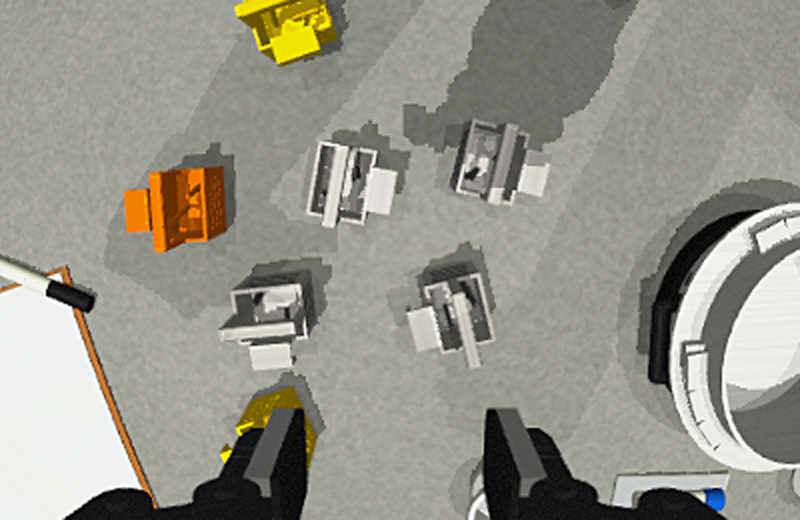

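```bash
cat > b.py <<'E'
from h import *
import json
st=json.load(open('w6.json'));st={k:np.array(v) for k,v in st.items()}
E=np.array([[[460,293],[475,366]],[[222,332],[305,322]],[[520,125],[500,204]],[[345,145],[325,228]]])/2+[80,40]
H=np.array([[423,328],[272,356],[537,178],[381,190]])/2+[80,40]
Bk={}
for n,e,h in zip('ABCD',E,H):
    w=plane('wrist',e,.108,st);c=w.mean(0);hk=plane('wrist',[h],.075,st)[0]
    d=w[1]-w[0];nrm=np.array([-d[1],d[0]]);nrm/=np.linalg.norm(nrm)
    if nrm@(hk-c)[:2]<0:nrm=-nrm
    Bk[n]=(c,np.degrees(np.arctan2(nrm[1],nrm[0])))
PC=np.array([.5648,.0337])
def go(xy,z,tyaw):
    s=readout.state();dy=(np.degrees(yaw(s))-tyaw+180)%360-180
    print('lin',tool([xy[0],xy[1],z],s)[0].round(1),'turn',np.radians(dy).round(3),'j6 after',np.degrees(np.arctan2(xy[1],xy[0]))+180-tyaw)
E
python3 - <<'E'
from b import *
for k,v in Bk.items(): print(k,v)
c,y=Bk['C']
# tool y = hook dir or opposite ; tool x = y+90
print(readout.state()['joint_pos']);go(c,.086,y+90)
E
```

```text
A (array([ 0.5484, -0.2568,  0.108 ]), np.float64(-76.88915816270305))
B (array([ 0.5466, -0.401 ,  0.108 ]), np.float64(7.050158903708078))
C (array([ 0.4329, -0.2308,  0.108 ]), np.float64(76.93685567757996))
D (array([ 0.4491, -0.3482,  0.108 ]), np.float64(75.97274709899284))
[-0.5571  0.3158  0.5832  1.837   0.0001 -0.56  ]
lin [ 59.2  76.  315. ] turn 0.231 j6 after -15.003337317755182
```

Call:
servo_tool(
  linear=[
    [30,40,50],
    [59,76,110],
    [59,76,170],
    [59,76,230],
    [59,76,270],
    [59,76,295],
    [59,76,308],
    [59,76,315],
    [59,76,315],
  ],
  turn=[0.1,0.231,0.231,0.231,0.231,0.231,0.231,0.231,0.231],
)

```text
clock: 16.52
eef_pos: [0.4334, -0.232, 0.0859]
ee_rot: [0.36, 3.12, -0.001]
force: [0.6, -0.8, 0.0]
gripper_width: 0.499
grip_force: 0.0
```

Call:
servo_tool(
  linear=[
    [0,0,0],
    [0,0,0],
    [0,0,0],
    [0,0,0],
    [0,0,0],
    [0,0,-15],
    [0,0,-40],
    [0,0,-100],
    [0,0,-160],
    [0,0,-214],
    [0,0,-214],
  ],
  turn=[0,0,0,0,0,0,0,0,0,0,0],
  jaw=0,
)

```text
clock: 17.9
eef_pos: [0.4342, -0.2323, 0.3041]
ee_rot: [0.359, 3.114, -0.004]
force: [0.5, 0.2, -1.5]
gripper_width: 0.103
grip_force: 58.7
```

Run:
```python
from b import *
st,im=snap('wrist','w7.png');snap('scene','s7.png');print(st['gripper_width'],st['force'],st['joint_pos'])
th=90
r=np.radians(th);xy=PC+.065*np.array([np.cos(r),np.sin(r)]);go(xy,.30,th+90);go(xy,.30,th-90)
c=np.zeros((420,800,3),np.uint8);c[:,:560]=im
s=cv2.imread('pics/s7.png');c[:240,560:]=cv2.resize(s[120:320,160:360],(240,240));cv2.imwrite('pics/z8.png',c)
```

```text
0.10259016738271388 [ 0.5303  0.2062 -1.4959] [-0.4915  0.0695  0.0571  1.5512  0.0003 -0.2618]
lin [-53.1 351.8  -0.6] turn -0.23 j6 after 9.912464733677297
lin [-53.1 351.8  -0.6] turn 2.912 j6 after 189.9124647336773
```

View pics/z8.png

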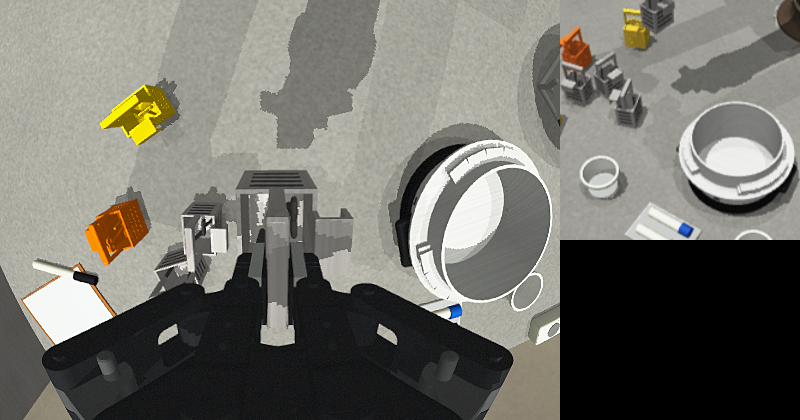

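Call:
servo_tool(
  linear=[
    [-10,50,0],
    [-20,110,0],
    [-30,170,0],
    [-40,230,0],
    [-53,290,0],
    [-53,330,0],
    [-53,352,0],
    [-53,352,0],
    [-53,352,0],
  ],
  turn=[0,-0.05,-0.1,-0.15,-0.2,-0.23,-0.23,-0.23,-0.23],
)

```text
clock: 19.12
eef_pos: [0.5643, 0.0978, 0.2989]
ee_rot: [-0.001, -3.14, 0.001]
force: [-0.6, -1.0, -2.2]
gripper_width: 0.098
grip_force: 59.4
```

Run:
```python
from b import *
th=90;r=np.radians(th);xy=PC+.065*np.array([np.cos(r),np.sin(r)]);go(xy,.136,th+90)
st,im=snap('wrist','w8.png');im2=vision.camera('top');im3=vision.camera('scene')
# project rim circle and report overlay
t=np.linspace(0,2*np.pi,60)
for r_ in(.092,.096):
    P=np.c_[PC[0]+r_*np.cos(t),PC[1]+r_*np.sin(t),0*t+.125]
    for n,i in(('wrist',im),('top',im2),('scene',im3)):
        for q in proj(n,P,st): cv2.circle(i,tuple(int(v) for v in q),0,(0,0,255),-1)
c=np.zeros((600,800,3),np.uint8);c[:420,:560]=im
c[:240,560:]=cv2.resize(im2[150:260,195:305],(240,240));c[240:480,560:]=cv2.resize(im3[170:290,250:370],(240,240));cv2.imwrite('pics/z9.png',c)
```

```text
lin [ -0.7   1.  162.8] turn -0.001 j6 after 9.912464733677297
```

View pics/z9.png

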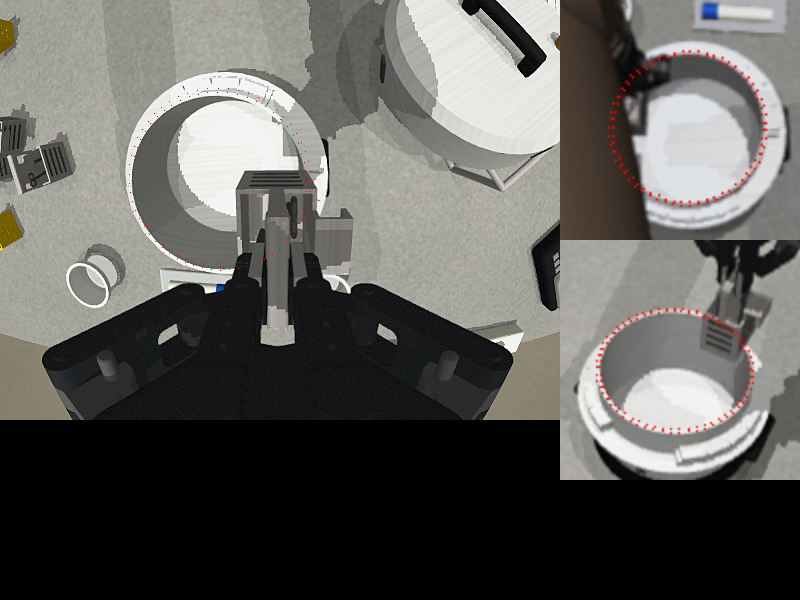

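Call:
servo_tool(
  linear=[
    [0,1,40],
    [0,1,80],
    [0,1,110],
    [0,1,130],
    [0,1,140],
    [0,1,148],
    [0,1,154],
    [0,1,160],
    [0,1,164],
    [0,1,164],
  ],
  turn=[0,0,0,0,0,0,0,0,0,0],
)

```text
clock: 20.52
eef_pos: [0.5657, 0.0994, 0.1387]
ee_rot: [-0.0, 3.137, -0.001]
force: [-4.5, -4.1, 14.7]
gripper_width: 0.104
grip_force: 61.7
```

Call:
servo_tool(
  linear=[
    [0,0,-2],
    [0,0,-2],
    [0,0,-2],
    [0,0,-2],
    [0,0,-2],
  ],
  turn=[0,0,0,0,0],
  jaw=0.4,
)

```text
clock: 21.15
eef_pos: [0.5647, 0.0998, 0.1371]
ee_rot: [0.0, -3.141, 0.0]
force: [-0.2, -0.3, -0.3]
gripper_width: 0.4
grip_force: 0.0
```

Call:
servo_tool(
  linear=[
    [0,0,-10],
    [0,0,-30],
    [0,0,-80],
    [0,0,-140],
    [0,0,-200],
    [0,0,-240],
    [0,0,-240],
  ],
  turn=[0,0,0,0,0,0,0],
)

```text
clock: 22.02
eef_pos: [0.5655, 0.0999, 0.3816]
ee_rot: [-0.0, 3.135, 0.002]
force: [0.8, 0.2, -1.2]
gripper_width: 0.4
grip_force: 0.0
```

```bash
cat >> b.py <<'E'
def chk(n):
    "gray compactness: bright/contrast near the expected bar line in a fresh top/scene picture"
    pass
E
python3 - <<'E'
from b import *
st,im=snap('wrist','w9.png')
# hung bar C: bright top at z=.161 ; measure bar by intensity profile across expected line
c=np.r_[PC+[0,.065],.161];print(st['eef_pos'],np.degrees(yaw(st)),proj('wrist',[c,c+[.028,0,0],c-[.028,0,0]],st))
p=proj('wrist',[c],st)[0];g=cv2.cvtColor(im,cv2.COLOR_BGR2GRAY);x,y=p.astype(int)
print(g[y-36:y+37:6,x-24:x+25:2])
c,yw=Bk['A'];go(c,.30,yw+90);go(c,.30,yw-90)
E
```

```text
[0.5655 0.0999 0.3816] -179.98815688620385 [[277.3937 172.9655]
 [277.3932 196.8131]
 [277.3933 148.4421]]
[[239 239 240 239 239 240 240 237 187 178 150 150 149 150 148 151 151 152
  113 174 166 165 166 242 245]
 [240 239 238 248  94  68  66  47  48  51  56  68  70  68  46  58  55  54
   75  60 234 249 146 157 233]
 [234 233 233 224  36  77 118 143 196 160  74  92  94 147 194  27 105  97
  147 133 142 232 249 158 165]
 [237 237 239 226  92  74 127 128 162 150 227 210 213 155 173  55  91 104
  149  82  71  54 230 196 146]
 [237 235 236 226 127  69 130 126 176 141 229 211 214 158 186  50  94 100
  146  86 234 204 208 203 194]
 [235 234 235 228 151  71 131 129 178 119 229 213 213 158 211  97 107  96
  147 114 231 204 207 204 198]
 [230 229 228 226 188  64 139  90  22  97 227 216 214 173 132 102 103  92
  109  76 240 205 209 202 198]
 [238 239 239 239 185  57  90  85  87  95 226 218 208 184  75  75  79  85
   83  58 243 206 206 200 197]
 [240 240 239 240 210  68  78  74  77  80 213 218 208 196  59  75  74  74
   70  75 213  74 250 239 235]
 [240 238 240 239 240 240 242 231 231 221 198 215 207 198 118  92  89  93
   98  95  79 237 239 236 237]
 [239 240 247 247 242 152 158 151 138 139 205 219 217 215  84  94  95  96
   98  76 253 239 237 238 237]
 [144 141 144 144 145 143 142 145 117  93  94  96  94  93  95  96  96  88
  130 242 235 237 238 217 156]
 [147 149 118 102  93  97  98  98 101 100  96  94  94  95  93  89 109 246
  237 236 237 233 234 237 239]]
lin [  17.3 -356.7   78.9] turn 2.913 j6 after 141.80149184195204
lin [  17.3 -356.7   78.9] turn -0.229 j6 after 321.80149184195204
```

```bash
cat >> b.py <<'E'
def moved(names):
    a=cv2.imread('pics/top0.png');b=vision.camera('top');cv2.imwrite('pics/tm.png',b)
    for n in names:
        c=Bk[n][0];x,y=proj('top',[[c[0],c[1],.06]])[0].astype(int);A=a[y-14:y+15,x-14:x+15].astype(float);
        W=b[y-26:y+27,x-26:x+27]
        r=cv2.matchTemplate(W,A.astype(np.uint8),cv2.TM_CCOEFF_NORMED);_,v,_,l=cv2.minMaxLoc(r);print(n,'match',round(v,3),'shift px',(l[0]-12,l[1]-12),'at0',r[12,12].round(3))
E
python3 - <<'E'
from b import *
moved('ABD')
E
```

```text
A match 0.999 shift px (0, 0) at0 0.999
B match 0.91 shift px (0, 0) at0 0.91
D match 0.366 shift px (1, -12) at0 -0.118
```

Call:
servo_tool(
  linear=[
    [5,-55,20],
    [10,-115,40],
    [12,-175,60],
    [15,-235,78],
    [17,-295,78],
    [17,-345,78],
    [17,-357,78],
    [17,-357,78],
    [17,-357,78],
  ],
  turn=[0,-0.1,-0.229,-0.229,-0.229,-0.229,-0.229,-0.229,-0.229],
  jaw=0.5,
)

```text
clock: 23.25
eef_pos: [0.5478, -0.2558, 0.2991]
ee_rot: [0.361, -3.12, -0.001]
force: [0.1, 0.1, -0.1]
gripper_width: 0.501
grip_force: 0.0
```

Run:
```python
from b import *
c,yw=Bk['A'];go(c,.086,yw-90)
```

```text
lin [ -0.   -1.2 213.1] turn 0.002 j6 after 321.7799915882228
```

Call:
servo_tool(
  linear=[
    [0,-1,60],
    [0,-1,115],
    [0,-1,165],
    [0,-1,195],
    [0,-1,207],
    [0,-1,213],
    [0,-1,213],
  ],
  turn=[0,0,0,0,0,0,0],
)

```text
clock: 24.12
eef_pos: [0.5488, -0.258, 0.0874]
ee_rot: [-0.36, 3.12, -0.001]
force: [0.2, 0.4, 0.3]
gripper_width: 0.5
grip_force: 0.0
```

Call:
servo_tool(
  linear=[
    [0,0,0],
    [0,0,0],
    [0,0,0],
    [0,0,0],
    [0,0,0],
    [0,0,-15],
    [0,0,-40],
    [0,0,-100],
    [0,0,-160],
    [0,0,-214],
    [0,0,-214],
  ],
  turn=[0,0,0,0,0,0,0,0,0,0,0],
  jaw=0,
)

```text
clock: 25.5
eef_pos: [0.5492, -0.259, 0.3058]
ee_rot: [-0.358, 3.114, -0.008]
force: [0.6, -1.1, -2.7]
gripper_width: 0.104
grip_force: 58.7
```

Run:
```python
from b import *
th=-90;r=np.radians(th);xy=PC+.065*np.array([np.cos(r),np.sin(r)]);go(xy,.30,th-90)
```

```text
lin [-66.8 218.2   5.1] turn 0.229 j6 after 356.8280357803696
```

Call:
servo_tool(
  linear=[
    [-10,50,0],
    [-30,100,0],
    [-50,160,2],
    [-67,205,5],
    [-67,218,5],
    [-67,218,5],
    [-67,218,5],
    [-67,218,5],
  ],
  turn=[0,0.1,0.2,0.229,0.229,0.229,0.229,0.229],
)

```text
clock: 26.5
eef_pos: [0.5638, -0.032, 0.2952]
ee_rot: [-0.003, -3.141, 0.0]
force: [-0.8, 0.3, -2.4]
gripper_width: 0.103
grip_force: 58.9
```

Run:
```python
from b import *
th=-90;r=np.radians(th);xy=PC+.065*np.array([np.cos(r),np.sin(r)]);go(xy,.136,th-90);print(readout.state()['eef_pos'])
```

```text
lin [ -1.    0.7 159.2] turn -0.002 j6 after 356.8280357803696
[ 0.5638 -0.032   0.2952]
```

Call:
servo_tool(
  linear=[
    [0,0,40],
    [0,0,80],
    [0,0,110],
    [0,0,130],
    [0,0,140],
    [0,0,147],
    [0,0,152],
    [0,0,157],
    [0,0,160],
    [0,0,160],
  ],
  turn=[0,0,0,0,0,0,0,0,0,0],
)

```text
clock: 27.75
eef_pos: [0.5653, -0.0301, 0.1394]
ee_rot: [-0.0, 3.135, 0.001]
force: [-3.9, 3.8, 16.5]
gripper_width: 0.102
grip_force: 61.7
```

Call:
servo_tool(
  linear=[
    [0,0,-2],
    [0,0,-2],
    [0,0,-2],
    [0,0,-2],
    [0,0,-2],
  ],
  turn=[0,0,0,0,0],
  jaw=0.4,
)

```text
clock: 28.38
eef_pos: [0.5637, -0.0307, 0.137]
ee_rot: [0.0, -3.141, -0.0]
force: [0.7, 0.4, -0.3]
gripper_width: 0.399
grip_force: 0.0
```

Call:
servo_tool(
  linear=[
    [0,0,-10],
    [0,0,-30],
    [0,0,-80],
    [0,0,-140],
    [0,0,-200],
    [0,0,-240],
    [0,0,-240],
  ],
  turn=[0,0,0,0,0,0,0],
)

```text
clock: 29.25
eef_pos: [0.5645, -0.0307, 0.3815]
ee_rot: [-0.0, 3.135, -0.001]
force: [0.7, 0.1, -0.7]
gripper_width: 0.399
grip_force: 0.0
```

Run:
```python
from b import *
moved('BD')
c=np.array([.492,-.36]);go(c,.40,180);print(readout.state()['eef_pos'])
```

```text
B match 0.91 shift px (0, 0) at0 0.91
D match 0.368 shift px (1, -12) at0 -0.118
lin [  72.4 -329.3  -21. ] turn 0.0 j6 after -36.1932073055647
[ 0.5644 -0.0307  0.3792]
```

Call:
servo_tool(
  linear=[
    [15,-60,-5],
    [30,-120,-10],
    [45,-180,-21],
    [60,-240,-21],
    [72,-300,-21],
    [72,-329,-21],
    [72,-329,-21],
    [72,-329,-21],
  ],
  turn=[0,0,0,0,0,0,0,0],
  jaw=0.5,
)

```text
clock: 30.3
eef_pos: [0.4918, -0.3591, 0.3975]
ee_rot: [0.0, -3.14, -0.002]
force: [-0.1, 0.3, 0.1]
gripper_width: 0.502
grip_force: 0.0
```

Run:
```python
from b import *
st,im=snap('wrist','w10.png');print(st['eef_pos'],np.degrees(yaw(st)))
json.dump({k:list(map(float,st[k])) for k in('eef_pos','ee_rot')},open('w10.json','w'))
t=vision.camera('top')
c=np.zeros((600,800,3),np.uint8)
c[:500,:560]=cv2.resize(im[30:280,140:420],(560,500),interpolation=cv2.INTER_CUBIC)
c[:240,560:]=cv2.resize(t[150:260,195:305],(240,240));cv2.imwrite('pics/z10.png',c)
for n in 'BD': print(n,proj('wrist',[Bk[n][0]],st))
```

```text
[ 0.4918 -0.3591  0.3975] -179.98652990180364
B [[247.9924 205.0291]]
D [[286.5146 134.0197]]
```

View pics/z10.png

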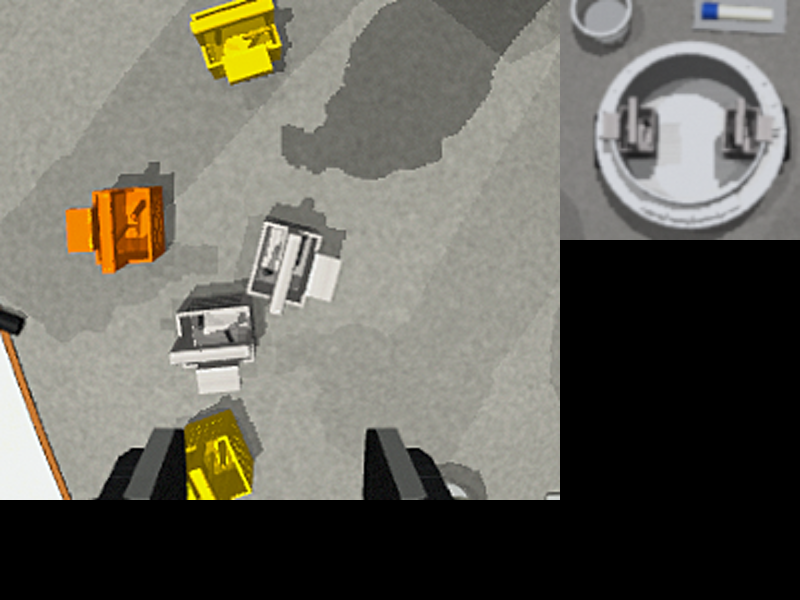

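```bash
sed -i "s/^PC=/st=json.load(open('w10.json'));st={k:np.array(v) for k,v in st.items()}\nfor n,e,h in (('B',[[172,356],[254,350]],[218,380]),('D',[[303,234],[277,312]],[327,277])):\n    w=plane('wrist',np.array(e)\/2+[140,30],.108,st);c=w.mean(0);hk=plane('wrist',[np.array(h)\/2+[140,30]],.075,st)[0]\n    d=w[1]-w[0];nrm=np.array([-d[1],d[0]]);nrm\/=np.linalg.norm(nrm)\n    if nrm@(hk-c)[:2]<0:nrm=-nrm\n    Bk[n]=(c,np.degrees(np.arctan2(nrm[1],nrm[0])))\nPC=/" b.py
python3 - <<'E'
from b import *
print(Bk['B'],Bk['D']);c,yw=Bk['D'];go(c,.0865,yw+90)
E
```

```text
(array([ 0.5488, -0.4033,  0.108 ]), np.float64(4.324145751239963)) (array([ 0.4931, -0.3501,  0.108 ]), np.float64(72.05367352726684))
lin [ -1.1   8.3 311.9] turn 0.315 j6 after -17.428893792103565
```

Call:
servo_tool(
  linear=[
    [-1,8,60],
    [-1,8,120],
    [-1,8,180],
    [-1,8,230],
    [-1,8,270],
    [-1,8,295],
    [-1,8,306],
    [-1,8,312],
    [-1,8,312],
  ],
  turn=[0.15,0.315,0.315,0.315,0.315,0.315,0.315,0.315,0.315],
  jaw=0.45,
)

```text
clock: 31.52
eef_pos: [0.4933, -0.3516, 0.0871]
ee_rot: [0.492, 3.102, -0.001]
force: [0.3, -0.4, 0.5]
gripper_width: 0.455
grip_force: 0.0
```

Call:
servo_tool(
  linear=[
    [0,0,0],
    [0,0,0],
    [0,0,0],
    [0,0,0],
    [0,0,0],
    [0,0,-15],
    [0,0,-40],
    [0,0,-100],
    [0,0,-160],
    [0,0,-214],
    [0,0,-214],
  ],
  turn=[0,0,0,0,0,0,0,0,0,0,0],
  jaw=0,
)

```text
clock: 32.9
eef_pos: [0.4939, -0.3524, 0.3058]
ee_rot: [0.491, 3.095, -0.006]
force: [0.4, -0.2, -2.2]
gripper_width: 0.102
grip_force: 58.7
```

Run:
```python
from b import *
th=180;r=np.radians(th);xy=PC+.065*np.array([np.cos(r),np.sin(r)]);go(xy,.31,th+90)
moved('B')
```

```text
lin [113.9 369.   -6. ] turn -1.886 j6 after -86.14255789827666
B match 0.24 shift px (12, -12) at0 0.177
```

Call:
servo_tool(
  linear=[
    [15,50,-2],
    [30,110,-4],
    [45,160,-6],
    [60,215,-6],
    [80,270,-6],
    [100,325,-6],
    [114,369,-6],
    [114,369,-6],
    [114,369,-6],
    [114,369,-6],
    [114,369,-6],
    [114,369,-6],
    [114,369,-6],
    [114,369,-6],
  ],
  turn=[-0.15,-0.3,-0.47,-0.64,-0.81,-0.98,-1.15,-1.32,-1.49,-1.66,-1.82,-1.886,-1.886,-1.886],
)

```text
clock: 34.7
eef_pos: [0.4983, 0.0345, 0.3053]
ee_rot: [2.22, -2.221, -0.002]
force: [0.4, -0.1, -1.7]
gripper_width: 0.102
grip_force: 58.9
```

Run:
```python
from b import *
th=180;r=np.radians(th);xy=PC+.065*np.array([np.cos(r),np.sin(r)]);go(xy,.136,th+90)
moved('B')
```

```text
lin [  0.7  -1.8 169.3] turn -0.001 j6 after -86.14255789827666
B match 0.999 shift px (0, 0) at0 0.999
```

Call:
servo_tool(
  linear=[
    [0,-1,45],
    [0,-1,90],
    [0,-1,120],
    [0,-1,140],
    [0,-1,150],
    [0,-1,157],
    [0,-1,162],
    [0,-1,167],
    [0,-1,170],
    [0,-1,170],
  ],
  turn=[0,0,0,0,0,0,0,0,0,0],
)

```text
clock: 36.0
eef_pos: [0.5012, 0.0345, 0.1393]
ee_rot: [-2.219, 2.219, -0.005]
force: [0.0, -0.9, 13.9]
gripper_width: 0.101
grip_force: 64.3
```

Call:
servo_tool(
  linear=[
    [0,0,-2],
    [0,0,-2],
    [0,0,-2],
    [0,0,-2],
    [0,0,-2],
  ],
  turn=[0,0,0,0,0],
  jaw=0.4,
)

```text
clock: 36.62
eef_pos: [0.4996, 0.0345, 0.138]
ee_rot: [2.222, -2.221, -0.001]
force: [-0.7, -0.2, -0.7]
gripper_width: 0.402
grip_force: 0.0
```

Call:
servo_tool(
  linear=[
    [0,0,-10],
    [0,0,-30],
    [0,0,-80],
    [0,0,-140],
    [0,0,-180],
    [0,0,-180],
  ],
  turn=[0,0,0,0,0,0],
)

```text
clock: 37.38
eef_pos: [0.5009, 0.0346, 0.3224]
ee_rot: [-2.218, 2.217, -0.007]
force: [0.3, -0.2, 0.0]
gripper_width: 0.402
grip_force: 0.0
```

Run:
```python
from b import *
moved('B')
c,yw=Bk['B'];go(c,.30,yw+90)
```

```text
B match 0.999 shift px (0, 0) at0 0.999
lin [436.6 -45.9  20.1] turn 3.066 j6 after 49.33376781446712
```

Call:
servo_tool(
  linear=[
    [60,-6,0],
    [120,-12,5],
    [180,-18,10],
    [240,-25,15],
    [300,-32,20],
    [360,-39,20],
    [420,-46,20],
    [437,-46,20],
    [437,-46,20],
    [437,-46,20],
  ],
  turn=[0,0,0,-0.075,-0.075,-0.075,-0.075,-0.075,-0.075,-0.075],
  jaw=0.5,
)

```text
clock: 38.67
eef_pos: [0.5459, -0.401, 0.2984]
ee_rot: [-2.305, 2.135, 0.001]
force: [-1.3, 0.7, 0.7]
gripper_width: 0.499
grip_force: 0.0
```

Run:
```python
from b import *
c,yw=Bk['B'];go(c,.0865,yw-90)
st,im=snap('wrist','w11.png');print(st['eef_pos'])
p=proj('wrist',[Bk['B'][0]],st)[0];g=cv2.cvtColor(im,cv2.COLOR_BGR2GRAY);x,y=p.astype(int);print(p);print(g[y-36:y+37:6,x-24:x+25:2])
```

```text
lin [  1.1  -0.6 211.9] turn 0.001 j6 after 229.34156583161467
[ 0.5459 -0.401   0.2984]
[276.9337 181.2379]
[[163 158 129  85  90  61  70  80  92  93  66  69  68  96 105  93  94 103
  122 118 111  99 148 175 173]
 [138 138 250 100  83 146 141 152 188 210 233 238 242 140  33  31 118 146
  184  81 233 112 119 154 172]
 [134 122 102  64 103 137 144 164 159 207 225 223 229 169 183  38  36 149
  148  74 243 104 115 131 173]
 [230 228 249  54  77 149 142 165 120 202 223 220 231 161 239 199  74  77
  152  81 245 101 117 115 177]
 [230 225 240  52  73 146 143 132  40 193 225 219 230 166 238 216 207 146
  146  71 246 104 111 102 173]
 [227 222 247  89  78 112 114  80  54 156 226 219 229 178 204 194 105 110
  110  70 247 108 120 140 172]
 [226 224 237 131  74 104 106  72  57 136 229 215 225 192 114 104  83  89
   90  70 246 120 116 107 172]
 [155 149 164 222  75  87  97  72  70 129 226 211 225 206  73  88  89  86
   97  79 239 127 118 110 172]
 [172 172 160 165 166 173 169 167 166 156 224 213 223 208 159 184 157 110
  110  98  98 182 122 111 109]
 [166 166 163 163 173 173 167 161 165 162 203 194 203 195 161 122 117 119
  118 120 119 127 118 117 122]
 [176 172 177 171 162 164 166 161 162 176 177 174 170 170 108 118 122 120
  124 119 120 117 116 124 118]
 [172 173 169 173 177 179 173 176 187 176 168 174 177 176 111 118 116 115
  120 121 121 120 113 116 118]
 [169 170 173 172 175 175 181 178 171 174 175 179 176 176 165 117 115 111
  137 172 176 178 181 188 109]]
```

Call:
servo_tool(
  linear=[
    [2,0,60],
    [4,0,115],
    [4,0,165],
    [4,0,195],
    [4,0,206],
    [4,0,212],
    [4,0,212],
  ],
  turn=[0,0,0,0,0,0,0],
)

```text
clock: 39.6
eef_pos: [0.5468, -0.4065, 0.0877]
ee_rot: [-2.304, 2.135, -0.003]
force: [0.5, -0.3, 0.2]
gripper_width: 0.498
grip_force: 0.0
```

Call:
servo_tool(
  linear=[
    [0,0,0],
    [0,0,0],
    [0,0,0],
    [0,0,0],
    [0,0,0],
    [0,0,-15],
    [0,0,-40],
    [0,0,-100],
    [0,0,-160],
    [0,0,-214],
    [0,0,-214],
  ],
  turn=[0,0,0,0,0,0,0,0,0,0,0],
  jaw=0,
)

```text
clock: 40.98
eef_pos: [0.5469, -0.4071, 0.3062]
ee_rot: [-2.303, 2.136, -0.013]
force: [0.0, 0.4, -1.5]
gripper_width: 0.101
grip_force: 58.7
```

Run:
```python
from b import *
th=0;r=np.radians(th);xy=PC+.065*np.array([np.cos(r),np.sin(r)]);go(xy,.31,th-90)
```

```text
lin [-433.3 -115.8   -5.5] turn 0.075 j6 after 273.0629217162476
```

Call:
servo_tool(
  linear=[
    [-60,-16,0],
    [-120,-32,0],
    [-180,-48,-5],
    [-240,-64,-5],
    [-300,-80,-5],
    [-360,-96,-5],
    [-410,-110,-5],
    [-433,-116,-5],
    [-433,-116,-5],
    [-433,-116,-5],
  ],
  turn=[0,0,0,0.075,0.075,0.075,0.075,0.075,0.075,0.075],
)

```text
clock: 42.22
eef_pos: [0.629, 0.0329, 0.3049]
ee_rot: [2.22, -2.221, -0.0]
force: [-1.1, -0.5, -1.8]
gripper_width: 0.103
grip_force: 58.7
```

Run:
```python
from b import *
th=0;r=np.radians(th);xy=PC+.065*np.array([np.cos(r),np.sin(r)]);go(xy,.136,th-90);print(readout.state()['eef_pos'])
```

```text
lin [ -0.9  -1.  168.9] turn -0.001 j6 after 273.0629217162476
[0.629  0.0329 0.3049]
```

Call:
servo_tool(
  linear=[
    [0,0,45],
    [0,0,90],
    [0,0,120],
    [0,0,140],
    [0,0,150],
    [0,0,157],
    [0,0,162],
    [0,0,167],
    [0,0,169],
    [0,0,169],
  ],
  turn=[0,0,0,0,0,0,0,0,0,0],
)

```text
clock: 43.48
eef_pos: [0.6296, 0.034, 0.139]
ee_rot: [-2.221, 2.22, -0.004]
force: [-4.9, -1.1, 9.5]
gripper_width: 0.102
grip_force: 60.2
```

Call:
servo_tool(
  linear=[
    [0,0,-1],
    [0,0,-1],
    [0,0,-1],
    [0,0,-1],
    [0,0,-1],
  ],
  turn=[0,0,0,0,0],
  jaw=0.4,
)

```text
clock: 44.1
eef_pos: [0.6292, 0.034, 0.1371]
ee_rot: [2.222, -2.221, -0.0]
force: [-0.4, -0.2, 0.8]
gripper_width: 0.396
grip_force: 0.0
```

Call:
servo_tool(
  linear=[
    [0,0,-10],
    [0,0,-30],
    [0,0,-80],
    [0,0,-140],
    [0,0,-200],
    [0,0,-240],
    [0,60,-240],
    [0,60,-240],
  ],
  turn=[0,0,0,0,0,0,0,0],
)

```text
clock: 45.1
eef_pos: [0.5659, 0.034, 0.3778]
ee_rot: [2.221, -2.219, -0.003]
force: [0.7, -0.1, 0.5]
gripper_width: 0.399
grip_force: 0.0
```

Run:
```python
from b import *
st,im=snap('wrist','w12.png');print(st['eef_pos'],np.degrees(yaw(st)))
g=cv2.cvtColor(im,cv2.COLOR_BGR2GRAY);sc=cv2.cvtColor(vision.camera('scene'),cv2.COLOR_BGR2GRAY)
# radial intensity profile through each hung basket at bar-top height, via wrist image; and the hook plate at rim top
for n,th in zip('CADB',(90,-90,180,0)):
    r=np.radians(th);e=np.array([np.cos(r),np.sin(r),0])
    R_=np.arange(.04,.115,.003);P=np.r_[PC,.161]+R_[:,None]*e;q=proj('wrist',P,st).round().astype(int)
    print(n,'bar z.161',[int(g[y,x]) if 0<=y<420 and 0<=x<560 else -1 for x,y in q],'px65',q[8])
    t=np.array([-e[1],e[0],0]);T=np.arange(-.04,.041,.005);P=np.r_[PC,.161]+.065*e+T[:,None]*t;q=proj('wrist',P,st).round().astype(int)
    print('  along',[int(g[y,x]) if 0<=y<420 and 0<=x<560 else -1 for x,y in q])
c,_=[np.array([.448,.350])-U*.066,0];go(c,.36,-144.5)
```

```text
[0.5659 0.034  0.3778] -89.96485065456802
C bar z.161 [187, 113, 104, 135, 85, 84, 166, 217, 196, 123, 54, 201, 206, 202, 196, 206, 200, 171, 164, 169, 176, 170, 175, 176, 172, 171] px65 [278 231]
  along [96, 101, 107, 212, 195, 194, 196, 193, 196, 195, 198, 196, 198, 196, 115, 118, 160]
A bar z.161 [255, 171, 177, 207, 90, 107, 99, 173, 194, 215, 171, 216, 111, 106, 99, 244, 206, 201, 200, 206, 207, 225, 242, 243, 255, 117] px65 [278 120]
  along [220, 243, 174, 183, 203, 201, 199, 199, 197, 195, 193, 195, 193, 195, 179, 196, 197]
D bar z.161 [117, 191, 83, 177, 186, 180, 80, 225, 206, 186, 79, 81, 241, 217, 212, 214, 212, 217, 251, 150, 153, 170, 166, 162, 166, 161] px65 [334 177]
  along [80, 96, 97, 135, 126, 136, 214, 208, 208, 205, 211, 211, 211, 208, 95, 132, 101]
B bar z.161 [231, 174, 105, 116, 113, 201, 96, 230, 218, 215, 78, 72, 61, 235, 218, 219, 214, 216, 216, 243, 223, 184, 170, 166, 171, 168] px65 [222 177]
  along [85, 68, 117, 225, 217, 217, 215, 212, 208, 208, 193, 196, 192, 192, 93, 99, 100]
lin [-277.8  174.2   18.1] turn 0.952 j6 after 362.8267688461099
```

Call:
servo_tool(
  linear=[
    [-50,30,5],
    [-100,60,10],
    [-150,90,15],
    [-200,120,18],
    [-250,150,18],
    [-278,174,18],
    [-278,174,18],
    [-278,174,18],
    [-278,174,18],
  ],
  turn=[0.15,0.3,0.45,0.6,0.75,0.9,0.952,0.952,0.952],
  jaw=0.8,
)

```text
clock: 46.32
eef_pos: [0.3957, 0.3119, 0.3596]
ee_rot: [-0.957, 2.992, 0.0]
force: [-0.5, -0.7, -0.3]
gripper_width: 0.799
grip_force: 0.0
```

Run:
```python
from b import *
st,im=snap('wrist','w13.png');g=cv2.cvtColor(im,cv2.COLOR_BGR2GRAY)
m=(g<60).astype(np.uint8);m[245:]=0;n,l,s,c=cv2.connectedComponentsWithStats(m)
for i in range(1,n):
    if s[i,4]>500 and abs(c[i][0]-277)<60:
        q=np.argwhere(l==i)[:,::-1];r=cv2.minAreaRect(q.astype(np.float32));print(s[i],r)
        h=plane('wrist',[r[0]],.191,st)[0];print('handle',h,((h[:2]-O)@U*1000,(h[:2]-O)@V*1000));go(h,.174,-144.5)
```

```text
[ 271  133   16  101 1524] ((278.4999694824219, 182.99996948242188), (99.99998474121094, 14.999998092651367), 90.0)
handle [0.3938 0.3101 0.191 ] (np.float64(-67.33782783555266), np.float64(-0.9887281758574409))
lin [  2.6  -0.2 185.5] turn -0.001 j6 after 362.72141938949187
```

Call:
servo_tool(
  linear=[
    [2,0,60],
    [2,0,110],
    [2,0,150],
    [2,0,172],
    [2,0,180],
    [2,0,185],
    [2,0,185],
  ],
  turn=[0,0,0,0,0,0,0],
)

```text
clock: 47.25
eef_pos: [0.394, 0.3109, 0.175]
ee_rot: [-0.957, 2.991, 0.001]
force: [0.0, -0.6, 0.3]
gripper_width: 0.802
grip_force: 0.0
```

Call:
servo_tool(
  linear=[
    [0,0,0],
    [0,0,0],
    [0,0,0],
    [0,0,0],
    [0,0,0],
    [0,0,0],
    [0,0,-4],
    [0,0,-8],
    [0,0,-8],
  ],
  turn=[0,0,0,0,0,0,0,0,0],
  jaw=0,
)

```text
clock: 48.38
eef_pos: [0.3934, 0.3103, 0.1819]
ee_rot: [0.957, -2.991, 0.002]
force: [-1.4, 0.1, -5.3]
gripper_width: 0.173
grip_force: 60.0
```

Call:
servo_tool(
  linear=[
    [0,0,-20],
    [0,0,-50],
    [0,0,-90],
    [0,0,-100],
    [0,0,-100],
    [0,0,-100],
  ],
  turn=[0,0,0,0,0,0],
)

```text
clock: 49.12
eef_pos: [0.393, 0.3104, 0.2804]
ee_rot: [0.956, -2.99, 0.002]
force: [0.6, 0.2, -6.0]
gripper_width: 0.169
grip_force: 60.0
```

Run:
```python
from b import *
st,im=snap('scene','s14.png');print(st['eef_pos'],st['force'],st['wrist_torque'])
p=readout.state()['eef_pos'];x=((p[:2]-O)@U);e=[np.r_[O+U*(x+.12),p[2]-.1016+.02],np.r_[O+U*(x+.16),p[2]-.1016+.07]];q=proj('scene',e);print(q)
x,y=q.mean(0).astype(int);rib(im,(x-14,x+14,y-20,y+22))
```

```text
[0.393  0.3104 0.2804] [ 0.5766  0.2097 -6.0044] [-0.084   0.0982  0.0293]
[[465.1133 248.8376]
 [478.864  250.0293]]
[474 231   8  21 115] [479. 231.] [476.5 251. ] [[ 67.7101 281.1275]
 [ 87.2394 238.6916]] tilt 24.71222387987945 46.71399518400031
```

Run:
```python
from b import *
go([.37,-.21],.36,-169.2)
```

```text
lin [ 321.  -410.4  -78.5] turn 0.431 j6 after 319.6221613187387
```

Call:
servo_tool(
  linear=[
    [0,0,-40],
    [0,-10,-79],
    [30,-60,-79],
    [70,-105,-79],
    [110,-150,-79],
    [150,-195,-79],
    [190,-240,-79],
    [230,-290,-79],
    [270,-340,-79],
    [300,-380,-79],
    [321,-410,-79],
    [321,-410,-79],
    [321,-410,-79],
  ],
  turn=[0,0,0.05,0.1,0.15,0.2,0.25,0.3,0.35,0.431,0.431,0.431,0.431],
)

```text
clock: 50.8
eef_pos: [0.3698, -0.2091, 0.3605]
ee_rot: [0.294, -3.127, -0.002]
force: [0.6, -0.2, -5.3]
gripper_width: 0.17
grip_force: 60.1
```

Call:
servo_tool(
  linear=[
    [0,0,50],
    [0,0,100],
    [0,0,150],
    [0,0,180],
    [0,0,200],
    [0,0,207],
    [0,0,207],
  ],
  turn=[0,0,0,0,0,0,0],
)

```text
clock: 51.68
eef_pos: [0.3701, -0.2087, 0.1544]
ee_rot: [0.297, -3.127, -0.0]
force: [0.7, 0.3, -5.7]
gripper_width: 0.176
grip_force: 60.1
```

Lower to contact (expected TCP ≈ 0.145), then roll level.

Call:
servo_tool(
  linear=[
    [0,0,3],
    [0,0,6],
    [0,0,9],
    [-7,0,12],
    [-14,0,15],
    [-20,0,19],
    [-26,0,22],
    [-26,0,22],
  ],
  turn=[0,0,0,0,0,0,0,0],
)

```text
clock: 52.68
eef_pos: [0.3968, -0.2045, 0.1326]
ee_rot: [-0.296, 3.126, -0.0]
force: [2.1, 0.4, 1.7]
gripper_width: 0.173
grip_force: 60.6
```

Call:
servo_tool(
  linear=[
    [-6,0,4],
    [-12,0,8],
    [-18,0,12],
    [-24,0,17],
    [-24,0,17],
  ],
  turn=[0,0,0,0,0],
)

```text
clock: 53.3
eef_pos: [0.4208, -0.2, 0.1154]
ee_rot: [-0.296, 3.125, -0.0]
force: [5.7, 1.2, 5.8]
gripper_width: 0.174
grip_force: 61.1
```

Call:
servo_tool(
  linear=[
    [-3,0,3],
    [-6,0,5],
    [-9,0,8],
    [-10,0,10],
    [-10,0,10],
  ],
  turn=[0,0,0,0,0],
)

```text
clock: 53.92
eef_pos: [0.4296, -0.1981, 0.1051]
ee_rot: [-0.296, 3.127, 0.0]
force: [3.6, 1.4, 4.2]
gripper_width: 0.176
grip_force: 60.9
```

Call:
servo_tool(
  linear=[
    [0,0,1],
    [0,0,2],
    [0,0,3],
    [0,0,4],
    [0,0,4],
  ],
  turn=[0,0,0,0,0],
)

```text
clock: 54.55
eef_pos: [0.4298, -0.1983, 0.1035]
ee_rot: [-0.295, 3.125, -0.002]
force: [0.7, 4.7, 19.2]
gripper_width: 0.174
grip_force: 63.2
```

Call:
servo_tool(
  linear=[
    [0,0,-3],
    [0,0,-3],
    [0,0,-3],
    [0,0,-3],
    [0,0,-20],
    [0,0,-70],
    [0,0,-130],
    [0,0,-188],
    [0,0,-188],
    [0,0,-188],
  ],
  turn=[0,0,0,0,0,0,0,0,0,0],
  jaw=0.9,
)

```text
clock: 55.8
eef_pos: [0.429, -0.1982, 0.2887]
ee_rot: [0.295, -3.127, -0.0]
force: [0.1, -0.2, -1.1]
gripper_width: 0.902
grip_force: 0.0
```

Run:
```python
from b import *
st,im=snap('wrist','w15.png');g=cv2.cvtColor(im,cv2.COLOR_BGR2GRAY);print(st['eef_pos'],np.degrees(yaw(st)))
m=(g<60).astype(np.uint8);m[245:]=0;n,l,s,c=cv2.connectedComponentsWithStats(m)
for i in range(1,n):
    if s[i,4]>500 and abs(c[i][0]-277)<60:
        q=np.argwhere(l==i)[:,::-1];r=cv2.minAreaRect(q.astype(np.float32));print(s[i],r,c[i])
        h=plane('wrist',[r[0]],.125,st)[0];print('handle',h);go(h,.1016,np.degrees(yaw(st)))
s1=dict(eef_pos=np.array([.564,.0347,.3707]),ee_rot=np.array([1.264,2.876,0.]));print('w1 handle',plane('wrist',[[278.5,185.5]],.206,s1))
```

```text
[ 0.429  -0.1982  0.2887] -169.21817681042657
[ 269  130   17  100 1513] ((277.3080749511719, 179.4889373779297), (99.14138793945312, 15.888919830322266), 89.21517944335938) [276.9207 178.8434]
handle [ 0.4228 -0.201   0.125 ]
lin [  5.9  -2.1 186.3] turn 0.0 j6 after 323.7907506324947
w1 handle [[0.5634 0.0346 0.206 ]]
```

Call:
servo_tool(
  linear=[
    [6,-1,50],
    [6,-1,110],
    [6,-1,150],
    [6,-1,172],
    [6,-1,180],
    [6,-1,186],
    [6,-1,186],
  ],
  turn=[0,0,0,0,0,0,0],
)

```text
clock: 56.72
eef_pos: [0.4234, -0.2003, 0.1035]
ee_rot: [-0.295, 3.128, -0.0]
force: [0.3, -0.4, 0.2]
gripper_width: 0.902
grip_force: 0.0
```

Call:
servo_tool(
  linear=[
    [0,0,0],
    [0,0,0],
    [0,0,0],
    [0,0,0],
    [0,0,0],
    [0,0,0],
    [0,0,0],
    [0,0,0],
  ],
  turn=[0,0,0,0,0,0,0,0],
  jaw=0,
)

```text
clock: 57.72
eef_pos: [0.4235, -0.2002, 0.1038]
ee_rot: [-0.295, 3.127, -0.0]
force: [-0.1, 1.3, 5.0]
gripper_width: 0.174
grip_force: 60.3
```

Call:
servo_tool(
  linear=[
    [0,0,-10],
    [0,0,-30],
    [0,0,-80],
    [0,0,-140],
    [0,0,-200],
    [0,0,-240],
    [0,0,-240],
  ],
  turn=[0,0,0,0,0,0,0],
)

```text
clock: 58.6
eef_pos: [0.4241, -0.2008, 0.3456]
ee_rot: [-0.295, 3.124, -0.004]
force: [0.3, -0.3, -6.0]
gripper_width: 0.171
grip_force: 59.5
```

Run:
```python
from b import *
go(PC,.34,-169.2)
```

```text
lin [-182.   204.1    5.7] turn -0.0 j6 after 352.61462685490585
```

Call:
servo_tool(
  linear=[
    [-40,45,0],
    [-80,90,0],
    [-120,135,5],
    [-160,180,5],
    [-182,204,5],
    [-182,204,5],
    [-182,204,5],
    [-182,204,5],
  ],
  turn=[0,0,0,0,0,0,0,0],
)

```text
clock: 59.6
eef_pos: [0.5633, 0.0332, 0.3378]
ee_rot: [0.293, -3.127, 0.0]
force: [0.0, -0.2, -5.6]
gripper_width: 0.173
grip_force: 59.6
```

Run:
```python
from b import *
print(readout.state()['eef_pos']);go(PC,.22,-169.2)
```

```text
[0.5633 0.0332 0.3378]
lin [ -1.7   0.3 117.8] turn -0.002 j6 after 352.61462685490585
```

Call:
servo_tool(
  linear=[
    [-1,0,40],
    [-1,0,80],
    [-1,0,110],
    [-1,0,122],
    [-1,0,128],
    [-1,0,128],
    [-1,0,128],
  ],
  turn=[0,0,0,0,0,0,0],
)

```text
clock: 60.48
eef_pos: [0.5655, 0.0343, 0.2116]
ee_rot: [-0.295, 3.126, -0.0]
force: [0.2, 0.4, -5.7]
gripper_width: 0.17
grip_force: 59.6
```

Call:
servo_tool(
  linear=[
    [1,-0.5,2],
    [1,-0.5,6],
    [1,-0.5,10],
    [1,-0.5,14],
    [1,-0.5,18],
    [1,-0.5,22],
    [1,-0.5,26],
    [1,-0.5,28],
    [1,-0.5,28],
  ],
  turn=[0,0,0,0,0,0,0,0,0],
)

```text
clock: 61.6
eef_pos: [0.5641, 0.0336, 0.1849]
ee_rot: [-0.295, 3.125, -0.0]
force: [-5.0, -0.9, 9.0]
gripper_width: 0.172
grip_force: 61.6
```

Call:
servo_tool(
  linear=[
    [0,0,-1],
    [0,0,-1],
    [0,0,-1],
    [0,0,-1],
    [0,0,-1],
    [0,0,-1],
    [0,0,-1],
    [0,0,-1],
    [0,0,-1],
    [0,0,-1],
    [0,0,-1],
    [0,0,-1],
    [0,0,-1],
    [0,0,-1],
  ],
  turn=[0,0.1,0.2,0.3,0.4,0.5,0.6,0.7,0.8,0.88,0.95,1.02,1.03,1.03],
)

```text
clock: 63.35
eef_pos: [0.5653, 0.034, 0.1849]
ee_rot: [1.279, 2.866, 0.003]
force: [-0.2, 0.0, 5.9]
gripper_width: 0.172
grip_force: 61.3
```

Run:
```python
from b import *
st=readout.state();print(st['eef_pos'],st['force'],st['wrist_torque'],np.degrees(yaw(st)))
```

```text
[0.5653 0.034  0.1849] [-0.214   0.011   5.9341] [ 0.1032 -0.171   0.4978] 131.88324698214473
```

Call:
servo_tool(
  linear=[
    [0,0,-3],
    [0,0,-6],
    [0,0,-8],
    [0,0,-8],
  ],
  turn=[0,0,0,0],
)

```text
clock: 63.85
eef_pos: [0.5632, 0.0338, 0.1875]
ee_rot: [-1.281, -2.863, 0.003]
force: [4.1, 1.8, -24.3]
gripper_width: 0.172
grip_force: 60.0
```

Locked under the tabs. Lower back down, release and retreat.

Call:
servo_tool(
  linear=[
    [0,0,5],
    [0,0,9],
    [0,0,9],
    [0,0,9],
    [0,0,8],
    [0,0,8],
  ],
  turn=[0,0,0,0,0,0],
)

```text
clock: 64.6
eef_pos: [0.5641, 0.0336, 0.1849]
ee_rot: [1.283, 2.866, 0.001]
force: [-5.2, -0.8, 7.7]
gripper_width: 0.174
grip_force: 64.2
```

Call:
servo_tool(
  linear=[
    [0,0,-1],
    [0,0,-1],
    [0,0,-1],
    [0,0,-1],
    [0,0,-10],
    [0,0,-30],
    [0,0,-80],
    [0,0,-140],
    [0,0,-188],
    [0,0,-188],
    [0,0,-188],
  ],
  turn=[0,0,0,0,0,0,0,0,0,0,0],
  jaw=0.9,
)

```text
clock: 65.97
eef_pos: [0.5642, 0.0337, 0.3711]
ee_rot: [1.284, 2.867, 0.0]
force: [0.1, 1.1, -0.3]
gripper_width: 0.9
grip_force: 0.0
```

Run:
```python
from b import *
st,im=snap('wrist','w16.png');g=cv2.cvtColor(im,cv2.COLOR_BGR2GRAY);print(st['eef_pos'],np.degrees(yaw(st)))
m=(g<60).astype(np.uint8);m[245:]=0;n,l,s,c=cv2.connectedComponentsWithStats(m)
for i in range(1,n):
    if s[i,4]>500 and abs(c[i][0]-277)<60:
        q=np.argwhere(l==i)[:,::-1];r=cv2.minAreaRect(q.astype(np.float32));print(s[i],r);print('handle',plane('wrist',[r[0]],.206,st)[0])
# compare lid region with the first top picture
a=cv2.imread('pics/top0.png').astype(int);b=vision.camera('scene').astype(int);s0=cv2.imread('pics/scene0.png').astype(int)
d=abs(b-s0).max(2);print('scene lid lower-skirt diff',(d[235:295,255:360]>40).mean())
```

```text
[0.5642 0.0337 0.3711] 131.76842177871808
[ 269  135   16  100 1526] ((276.5, 184.5), (99.0, 15.0), 90.0)
handle [0.5632 0.0325 0.206 ]
scene lid lower-skirt diff 0.05365079365079365
```

```bash
python3 -c "
from plant import order;print(order.job_done())"
```

```text
the job is handed in; nothing more can be done
None
```

I handed the job in at about 66 s: all four grey baskets are hung on the pot rim and the lid is back on and locked, holding against a 24 N upward pull. I had to set the lid flat on clear bench for a moment to level it in the gripper before refitting. I never touched the tubs or the tube pack; the hand-in gave no verdict.

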